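# Snap the freshly sealed cell slide into the stereo microscope's slide clips

## Robot

A 7-joint arm with a two-finger parallel gripper is mounted at the origin on the work surface. World frame = base frame: x ahead of the robot, y to its left, z up, the work surface at z = 0. Lengths are in mm, angles in rad, forces in N, time in s.
With the tool pointing down it reaches from about 425 to 875 mm from the base axis. Payload 8.4 kg.
Tool frame: the origin (TCP) lies on the mounting face of the last link; the fingertips stand 182 mm ahead of it and the grasp point (between the pads) lies 164 mm ahead of it; x points along the fingers, z is the direction in which the jaws open and shut, and the axes are right-handed (so a half turn about x gives the same grasp; the last joint's range is limited). The gripper opens to 87 mm and grips with 3 to 60 N. Pads are 19 mm wide; open, the fingers measure 117 mm over their backs; the gripper's body (75 mm by 190 mm) begins 51 mm behind the grasp point.
Start: joints at [1.159, 0.333, 0.04, 1.465, -0.013, 1.343, -0.059], TCP at [199.999, -618.445, 404.746] pointing down, gripper open.
Joint ranges: [-2.58, 2.58], [-0.38, 2.09], [-1.3, 1.39], [0.25, 2.4], [-1.5, 4.64], [0.08, 2.09], [-2.65, 2.65]. Speed limits (rad/s): [2.22, 2.22, 2.79, 2.79, 3.14, 3.14, 3.14].

## Interface

Orientations are given as [roll, pitch, yaw] about the fixed x, y, z axes, in that order (R = Rz(yaw) Ry(pitch) Rx(roll)).
In Python, from rig import ctrl, grab_frame, job gives the robot as it stands.
- The arm moves only by the tool apply_moves, never from a script. Its argument "deltas" is a list that holds one entry, the list of rows, each a list of 7 numbers: the shift along the tool's x, y, z as a fraction of full scale, then the turn, a rotation vector about the tool's x, y, z as a fraction of full scale, then the closure in counts, from 0 (fully open) to 255 (shut). A call has 1 to 8 rows; each row is the pose to reach, as a shift and turn from the pose commanded when the call began, along the tool's axes at that moment, turning the shorter way round; what a row does not reach only later rows make up. Full scale, the value 1, is 0.2 m for a shift and pi rad for a turn. A row lasts 1/10 s, in which the tool goes at most 50 mm and 8.59 degrees, less where a joint would pass 70% of its speed; a pose out of reach is approached as far as the arm can. A call with a number of a shift or a turn outside -1 to 1 is refused whole. A call with a gripper value outside its range is refused whole. The fingers move at their own pace and stop on an object; "squeeze" is the grip in N (left out, the last holds). Time passes only in rows, so rows that repeat a pose let the fingers close. It gives the time, the measured TCP pose, the force and the opening at its end, in the units of the state.
- ctrl.state(): the state, without advancing time (a new reading comes with each control period).
- grab_frame(name): name is "side" or "top" or "wrist"; returns a dict with "pixels" (384x512x3 uint8, blue, green, red), "depth" (384x512 float32, mm along the optical axis (not along the pixel's ray), 0 where there is no reading), "fx", "fy", "cx", "cy" (pixels), "T" (4x4, takes a point from camera to world coordinates). Camera axes: x right, y up, looking along -z (the intrinsics and any distortion apply to the point x, -y, -z); pixel columns grow to the right and rows downward; lengths in mm; the calibration is good to about 2 mm. A picture is of the moment at which its call begins.
- job.sign_off(): hands the job in, once; it reports no verdict.
The state is a dict: "clock": time; "qpos": joint angles; "qvel": joint speeds; "effort": joint torques, N m; "ee_pos": TCP position; "tool_rot": TCP orientation; "contact_force": force on the tool from outside, world axes, zero at the start; "torque": the same for the moment, N m; "gripper_width": finger opening in mm.
Only numpy, scipy, OpenCV 4.12 (cv2) and the standard library are available. Lean on these libraries where they do the work, as an engineer would, in place of code of your own. Each camera call takes 0.05 s, during which the arm holds its last target.

## Task

Lift the glass cell slide off the freely spinning turntable, lay it flat on the microscope stage just in front of the two spring clips, a long edge facing them, and let go of it. Then, without gripping it, push it gently edge first under both clips until it meets the stop bar and both clips have snapped down behind its near edge, with its round cell about midway between the clips. Keep the slide level, do not slam or jam it, and leave the other things on the desk where they are.

Things in the scene. Friction and masses are not known exactly. Their poses are not given: they have to be found in the camera images.
- slide: Thick flat glass slide, 50 mm (its x) by 100 mm (its y) by 6 mm, about 70 g, pale green-grey, a black sealing ring 33 mm across in its middle (the cell), a whitish band at its +y end. Origin: centre of its underside; z up. Either long edge may lead. Starts flat on the turntable's disc, up to 12 mm off centre, any yaw. More than about 30 N between it and the microscope counts as jamming.
- microscope: Stereo microscope, fixed. Origin: centre of the base's underside; +x from the user's front edge to the pole (the way to push the slide), y along the stop bar. Base 300 mm (x) by 200 mm (y); its flat black top, the stage, is 45 mm up. Pole 25 mm thick, 375 mm high, at x = 120, y = 0 mm. The head, swung round behind the pole, hangs 200 mm up and more, at x over 110 mm.
- home (a point): Middle of the round white light window (80 mm across) on the stage: microscope x = -12, y = 0, z = 45 mm; axes as the microscope. The slide holder (stop bar, 164 mm long, 5 mm high, with both clips) is clamped on rails along x: its bar's front face lies 25 mm beyond this point, give or take 22 mm, differently each time and not measured. Find it by touch or by eye.
- clip_a (a joint): Lift, rad, of the leaf clip at microscope y = -38 mm, 10 mm wide: 0 down, about 0.045 riding on the slide. From the stop bar it runs 7 mm above the stage towards -x to a nose, 2 mm above the stage, whose inner face is 51.5 mm before the bar's face; from there the tip rises at 25 degrees to end 71 mm before the bar. Press on the slide 2 to 3 N; pushing in under both takes 5 to 14 N.
- clip_b (a joint): The same for the clip at microscope y = +38 mm. When the slide is fully in, both noses drop behind its near edge and both values go back to about 0.
- turntable: Slide-ringing turntable, fixed to the desk: grey round foot 124 mm across, origin at the centre of its underside; on it an aluminium disc 110 mm across whose top is 46 mm above the desk. The disc turns freely about the vertical on a light bearing.
- slide_box: Bystander: closed white plastic slide box, 87 by 107 by 35 mm, origin under its centre.
- dropper_bottle: Bystander: small amber dropper bottle, 36 mm across, 90 mm tall, origin under its centre.
- petri_dish: Bystander: closed petri dish, 91 mm across, 15 mm high, origin under its centre.

How it is judged:
By the outcome, as a careful person would: the job done as asked, in the order asked, and still so for the second after the job is handed in, with the robot touching nothing.
It also fails if it takes over 61 s, if anything falls off the work surface, if the arm or the gripper's body presses on something with over 40 N, if the wrist force passes 120 N, or if a joint passes its speed limit or range.

## Working session

There is one attempt and no reset: what is moved stays moved. The work goes in short steps, Python scripts to look and compute and a tool call to move; the robot and the scene stay as the last step left them, time stands still between calls to the robot, and variables do not carry over. Pictures are saved under pics/ and viewed, and the job is handed in when it is done.

Besides the shell and the picture viewer there is one more tool, called after ">>>" as name(argument=value, ...) on one line, values as JSON. apply_moves: Moves the arm, as the interface text tells. Its arguments: {"type":"object","properties":{"deltas":{"type":"array"},"squeeze":{"type":"number"}},"required":["deltas"]}

```bash
mkdir -p pics; ls
python3 - <<'E'
from rig import ctrl, grab_frame, job
import cv2,numpy as np,pickle
print(ctrl.state())
for n in ["side","top","wrist"]:
    f=grab_frame(n); cv2.imwrite(f"pics/{n}0.png",f["pixels"]); pickle.dump(f,open(f"{n}0.pkl","wb"))
    print(n,f["fx"],f["fy"],f["cx"],f["cy"],[k for k in f],np.round(f["T"],3).tolist())
E
```

```text
pics
{'clock': 0.0, 'qpos': array([ 1.15881272,  0.33392249,  0.03985788,  1.46625757, -0.01336944,
        1.34328039, -0.05847901]), 'qvel': array([ 0.0007034 ,  0.000316  , -0.00083526, -0.00076963,  0.00016401,
       -0.00022666, -0.00094867]), 'effort': array([-8.34455404e-04, -6.56359220e+01,  1.33477416e+00, -4.03792584e+01,
       -5.97660779e-02,  4.48551890e-02,  9.97202892e-05]), 'ee_pos': array([ 199.9541043 , -618.30640055,  403.85803415]), 'tool_rot': array([-3.05793027,  1.56919386,  1.96726822]), 'contact_force': array([-0.19192624,  0.42272364, -0.24928682]), 'torque': array([-0.03596112, -0.02881369, -0.00040018]), 'gripper_width': 87.13101754875713}
side 415.67039230575324 415.67039230575324 254.0037487264234 194.85919880260153 ['pixels', 'depth', 'fx', 'fy', 'cx', 'cy', 'T'] [[-0.949, 0.239, -0.207, 362.741], [-0.316, -0.727, 0.609, 733.125], [-0.005, 0.643, 0.766, 889.31], [0.0, 0.0, 0.0, 1.0]]
top 415.9321150391268 415.9321150391268 250.2865033734925 188.58079102507443 ['pixels', 'depth', 'fx', 'fy', 'cx', 'cy', 'T'] [[0.012, 0.996, -0.094, 495.581], [-0.999, 0.009, -0.031, 82.294], [-0.03, 0.094, 0.995, 944.361], [0.0, 0.0, 0.0, 1.0]]
wrist 333.52235952192694 333.52235952192694 251.7793198420332 192.53927631559233 ['pixels', 'depth', 'fx', 'fy', 'cx', 'cy', 'T'] [[0.307, 0.906, 0.29, 279.722], [-0.952, 0.293, 0.093, -592.611], [-0.001, -0.304, 0.953, 383.678], [0.0, 0.0, 0.0, 1.0]]
```

View pics/side0.png

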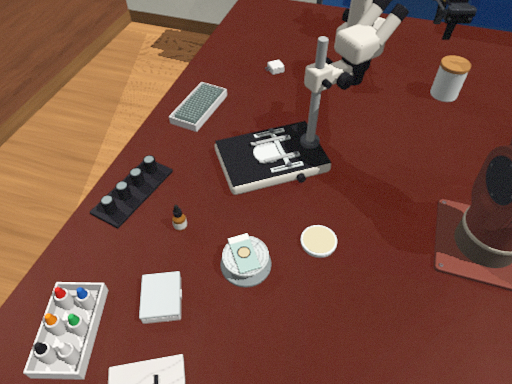

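View pics/top0.png

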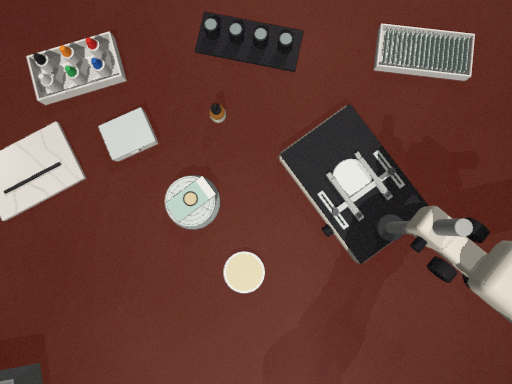

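View pics/wrist0.png

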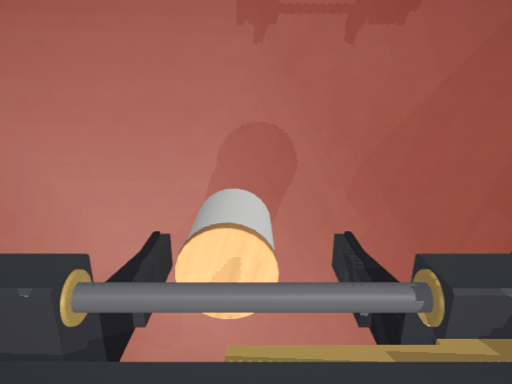

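```bash
cat > h.py <<'E'
import numpy as np,cv2,pickle
def ray(f,u,v):
    d=np.array([(u-f["cx"])/f["fx"],-(v-f["cy"])/f["fy"],-1.0]); T=np.array(f["T"]); return T[:3,3],T[:3,:3]@d
def onz(f,u,v,z):
    o,d=ray(f,u,v); return o+d*(z-o[2])/d[2]
def proj(f,p):
    T=np.array(f["T"]); c=T[:3,:3].T@(np.asarray(p,float)-T[:3,3]); s=-c[2]
    return f["cx"]+f["fx"]*c[0]/s, f["cy"]-f["fy"]*c[1]/s
def tri(f1,p1,f2,p2):
    o1,d1=ray(f1,*p1);o2,d2=ray(f2,*p2); A=np.c_[d1,-d2]; s=np.linalg.lstsq(A,o2-o1,rcond=None)[0]
    a=o1+s[0]*d1;b=o2+s[1]*d2; return (a+b)/2,np.linalg.norm(a-b)
def load(n): return pickle.load(open(n+".pkl","rb"))
def crop(f,x0,y0,x1,y1,k,name):
    im=cv2.resize(f["pixels"][y0:y1,x0:x1],None,fx=k,fy=k,interpolation=cv2.INTER_CUBIC); cv2.imwrite("pics/"+name,im)
E
python3 - <<'E'
from h import *
t=load("top0"); s=load("side0")
crop(t,270,95,435,270,4,"t_ms.png" ) if 0 else crop(t,270,95,435,240,4,"t_ms.png")
crop(t,150,150,250,250,6,"t_tt.png"); crop(s,200,110,350,210,5,"s_ms.png"); crop(s,210,225,290,290,7,"s_tt.png")
for n,f,(u,v) in [("tt",t,(192,200)),("ms",t,(355,185))]:
    print(n,onz(f,u,v,45), f["depth"][v,u])
    print(s["depth"][260,245])
E
```

```text
tt [554.07622785 236.53450966  45.        ] 894.413
968.61414
ms [ 590.05651097 -116.07853979   45.        ] 898.96967
968.61414
```

View pics/t_ms.png

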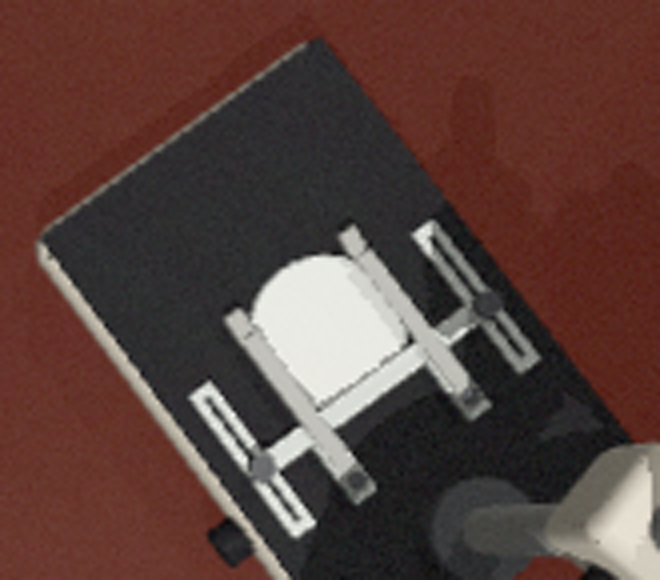

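View pics/t_tt.png

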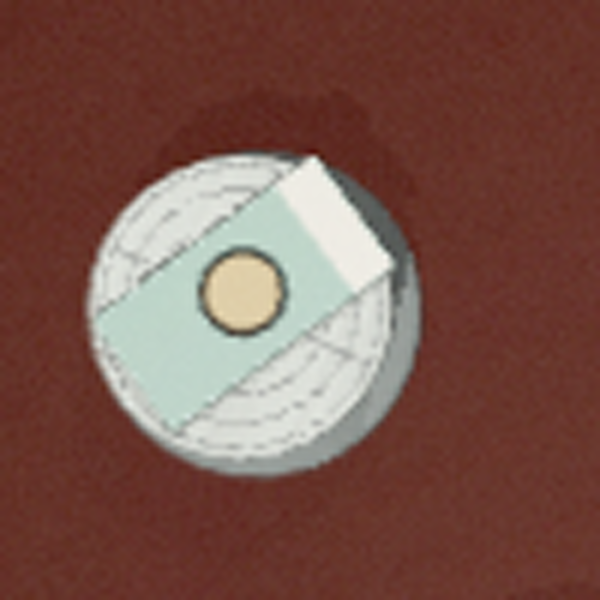

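View pics/s_ms.png

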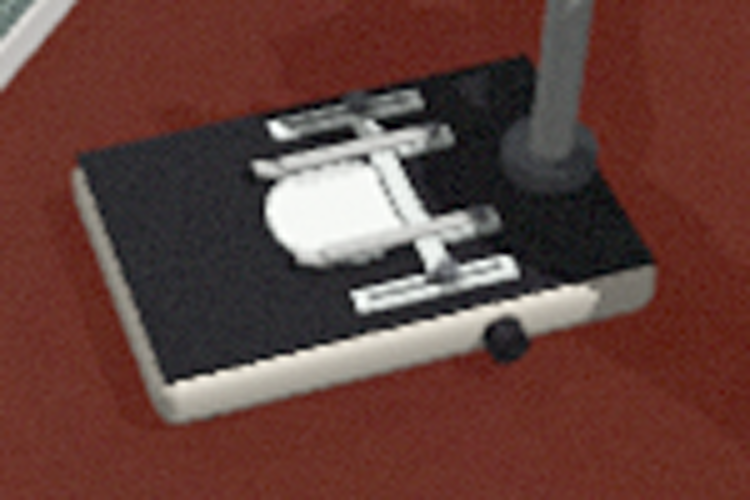

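View pics/s_tt.png

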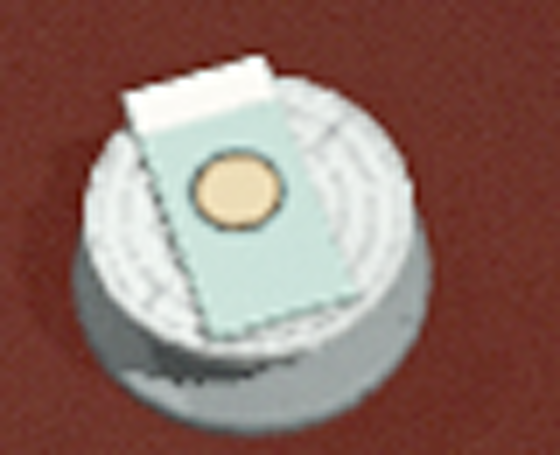

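Run:
```python
from h import *
for n,box in [("top0",(150,150,250,250)),("side0",(210,225,290,290))]:
    f=load(n); x0,y0,x1,y1=box; im=f["pixels"][y0:y1,x0:x1]
    hsv=cv2.cvtColor(im,cv2.COLOR_BGR2HSV); H,S,V=cv2.split(hsv)
    # slide glass greenish; cell tan
    g=((H>60)&(H<100)&(S>20)&(V>140)).astype(np.uint8)
    tan=((H>10)&(H<30)&(S>40)&(V>150)).astype(np.uint8)
    m=cv2.morphologyEx(g|tan,cv2.MORPH_CLOSE,np.ones((5,5)))
    for nm,mm in [("glass",m),("cell",tan)]:
        k,l,st,c=cv2.connectedComponentsWithStats(mm); i=1+np.argmax(st[1:,4]); print(n,nm,st[i],c[i]+[x0,y0], onz(f,*(c[i]+[x0,y0]),52))
        cn=max(cv2.findContours((l==i).astype(np.uint8),0,1)[0],key=cv2.contourArea).reshape(-1,2)+[x0,y0]
        P=np.array([onz(f,u,v,52)[:2] for u,v in cn],np.float32)
        r=cv2.minAreaRect(P); print("   world minrect",r, "long dir", np.round(cv2.boxPoints(r),1).tolist())
    # window + ms base
f=load("top0"); d=f["depth"]
H,W=d.shape; uu,vv=np.meshgrid(np.arange(W),np.arange(H))
for n in ["top0","side0"]:
    f=load(n); d=f["depth"]; T=np.array(f["T"])
    c=np.stack([(uu-f["cx"])/f["fx"]*d,-(vv-f["cy"])/f["fy"]*d,-d],-1); P=c@T[:3,:3].T+T[:3,3]
    np.save(n+"_P.npy",P)
    hs=cv2.cvtColor(f["pixels"],cv2.COLOR_BGR2HSV)
    dark=(hs[...,2]<75)&(np.abs(P[...,2]-45)<8)
    xy=P[...,:2][dark&(d>0)]; sel=(xy[:,0]>350)&(xy[:,0]<800)&(xy[:,1]<0)&(xy[:,1]>-400); q=xy[sel].astype(np.float32)
    print(n,"stage",len(q),cv2.minAreaRect(q), "stage z",np.median(P[...,2][dark]))
```

```text
top0 glass [ 16  31  43  40 835] [186.55928144 200.81556886] [551.73801971 247.09381089  52.        ]
   world minrect ((551.6131591796875, 247.3861541748047), (50.156150817871094, 80.52135467529297), 37.40255355834961) long dir [[507.20001220703125, 264.1000061035156], [556.0999755859375, 200.1999969482422], [596.0, 230.60000610351562], [547.0999755859375, 294.6000061035156]]
top0 cell [ 34  43  13  12 121] [189.85950413 198.30578512] [557.24064374 240.07226342  52.        ]
   world minrect ((556.8404541015625, 239.78192138671875), (23.82149887084961, 26.117610931396484), 0.5916070938110352) long dir [[544.7999877929688, 252.6999969482422], [545.0999755859375, 226.60000610351562], [568.9000244140625, 226.8000030517578], [568.5999755859375, 253.0]]
side0 glass [ 20  15  31  34 651] [244.62826421 256.32411674] [550.30757794 252.07008247  52.        ]
   world minrect ((550.98876953125, 250.70382690429688), (50.27415084838867, 82.73567962646484), 37.42076110839844) long dir [[505.8999938964844, 268.29998779296875], [556.2000122070312, 202.60000610351562], [596.0999755859375, 233.10000610351562], [545.7999877929688, 298.79998779296875]]
side0 cell [28 22 12 10 95] [243.45263158 251.67368421] [557.14534736 240.89651704  52.        ]
   world minrect ((557.2280883789062, 240.31068420410156), (26.058950424194336, 24.90456199645996), 18.229333877563477) long dir [[541.0, 248.10000610351562], [548.7000122070312, 224.39999389648438], [573.5, 232.60000610351562], [565.7000122070312, 256.20001220703125]]
top0 stage 8011 ((591.0653686523438, -110.82269287109375), (292.92010498046875, 208.8544921875), 36.5859489440918) stage z 45.140007746598656
side0 stage 2947 ((591.1823120117188, -109.00715637207031), (292.00042724609375, 214.24510192871094), 35.89421463012695) stage z 44.667104703100506
```

Run:
```python
from h import *
for n in ["top0","side0"]:
    f=load(n); im=f["pixels"]; hs=cv2.cvtColor(im,cv2.COLOR_BGR2HSV)
    P=np.load(n+"_P.npy")
    # dark stage mask, outline edges
    reg=(np.abs(P[...,2]-45)<14)&(P[...,0]>400)&(P[...,0]<800)&(P[...,1]<20)&(P[...,1]>-330)
    dark=((hs[...,2]<75)&(hs[...,1]<110)&reg).astype(np.uint8)
    dark=cv2.morphologyEx(dark,cv2.MORPH_CLOSE,np.ones((15,15)))
    k,l,st,c=cv2.connectedComponentsWithStats(dark); i=1+np.argmax(st[1:,4])
    cn=max(cv2.findContours((l==i).astype(np.uint8),0,1)[0],key=cv2.contourArea).reshape(-1,2)
    W=np.array([onz(f,u,v,45)[:2] for u,v in cn])
    yaw=np.radians(-143.5); ex=np.array([np.cos(yaw),np.sin(yaw)]); ey=np.array([-ex[1],ex[0]])
    L=np.c_[W@ex,W@ey]; 
    lo=np.percentile(L,1,0); hi=np.percentile(L,99,0)
    print(n,"dark local ext",L.min(0),L.max(0))
    # line fits per edge
    def fit(sel,ax):
        q=W[sel].astype(np.float32)
        v=cv2.fitLine(q,cv2.DIST_HUBER,0,.01,.01).ravel(); a=np.degrees(np.arctan2(v[1],v[0])); print("  edge",ax,len(q),"ang",round(float(a),2),"pos", (v[2:]@ex,v[2:]@ey))
    mid=L.mean(0)
    fit((abs(L[:,0]-L[:,0].min())<6)&(abs(L[:,1]-mid[1])<80),"front")
    xs=(L[:,0]>L[:,0].min()+20)&(L[:,0]<L[:,0].min()+200)
    fit((abs(L[:,1]-L[:,1].min())<8)&xs,"y-"); fit((abs(L[:,1]-L[:,1].max())<8)&xs,"y+")
    # white window
    wm=((hs[...,2]>215)&(hs[...,1]<40)&reg).astype(np.uint8)
    k,l,st,c=cv2.connectedComponentsWithStats(wm)
    for j in range(1,k):
        if st[j,4]>60:
            cc=onz(f,*c[j],45); print("  white",st[j],c[j],cc[:2],cc[:2]@ex,cc[:2]@ey)
```

```text
top0 dark local ext [-555.67874227  331.52018187] [-260.8158621   543.83229133]
  edge front 53 ang -53.33 pos (np.float64(-554.7309414347392), np.float64(452.9828166413835))
  edge y- 11 ang 26.24 pos (np.float64(-366.7593624164041), np.float64(333.20115573609473))
  edge y+ 67 ang 36.2 pos (np.float64(-446.0798590897496), np.float64(542.6273043103166))
  white [333 159  42  42 933] [352.1414791  178.38049303] [ 604.39089856 -110.10672246] -420.3497828103145 448.0155228192313
side0 dark local ext [-556.50937599  320.60239866] [-259.63621055  541.11375216]
  edge front 33 ang -53.76 pos (np.float64(-554.9872644299754), np.float64(451.6425291819097))
  edge y- 9 ang 42.52 pos (np.float64(-367.08515720756236), np.float64(323.4679353000938))
  edge y+ 57 ang 36.12 pos (np.float64(-447.9709061548394), np.float64(538.1376952342964))
  white [254 143  26  18 328] [265.78963415 151.36890244] [ 610.25439917 -106.04087969] -427.48165393071605 448.234910990656
  white [251 167  66  18 115] [282.09565217 175.56521739] [538.96933817 -28.76749805] -416.14263679695637 343.7161943723948
```

```bash
cat >> h.py <<'E'
YAW=np.radians(-143.7); EX=np.array([np.cos(YAW),np.sin(YAW)]); EY=np.array([-EX[1],EX[0]]); O0=np.array([590.,-115.])
def loc2w(a,b,z): return np.r_[O0+a*EX+b*EY,z]
def rect(f,z,a0,a1,b0,b1,k,name):
    # picture: columns = local y (b), rows = local x (a), k px per mm
    c=[(a0,b0),(a0,b1),(a1,b1),(a1,b0)]
    src=np.float32([proj(f,loc2w(a,b,z)) for a,b in c]); dst=np.float32([((b-b0)*k,(a-a0)*k) for a,b in c])
    im=cv2.warpPerspective(f["pixels"],cv2.getPerspectiveTransform(src,dst),(int((b1-b0)*k),int((a1-a0)*k)),flags=cv2.INTER_CUBIC)
    for a in range(int(np.ceil(a0/20)*20),int(a1),20):
        cv2.line(im,(0,int((a-a0)*k)),(6,int((a-a0)*k)),(0,255,255),1); cv2.putText(im,str(a),(8,int((a-a0)*k)+4),0,.35,(0,255,255),1)
    for b in range(int(np.ceil(b0/20)*20),int(b1),20):
        cv2.line(im,(int((b-b0)*k),0),(int((b-b0)*k),6),(0,255,255),1); cv2.putText(im,str(b),(int((b-b0)*k)-8,16),0,.35,(0,255,255),1)
    cv2.imwrite("pics/"+name,im)
E
python3 - <<'E'
from h import *
for n in ["top0","side0"]: rect(load(n),45,-110,90,-130,130,3,n+"_r.png")
print(EX,EY)
E
```

```text
[-0.80592828 -0.59201318] [ 0.59201318 -0.80592828]
```

View pics/top0_r.png

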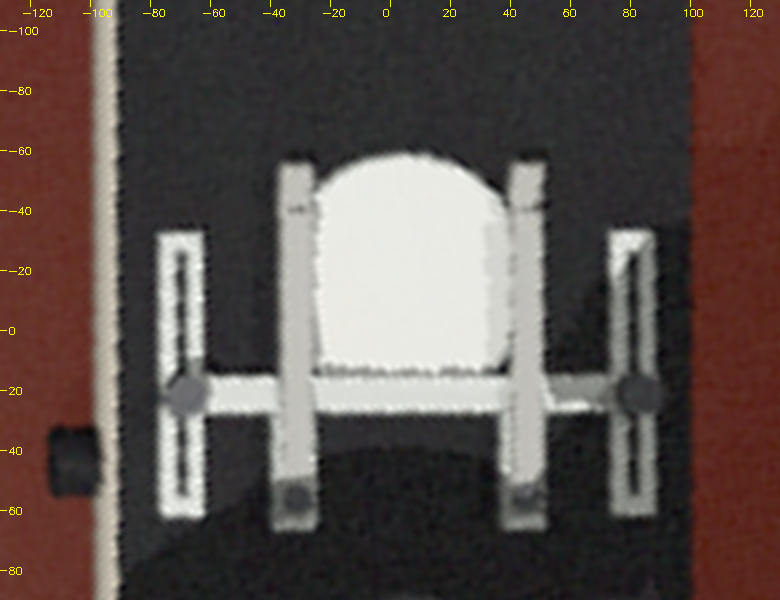

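View pics/side0_r.png

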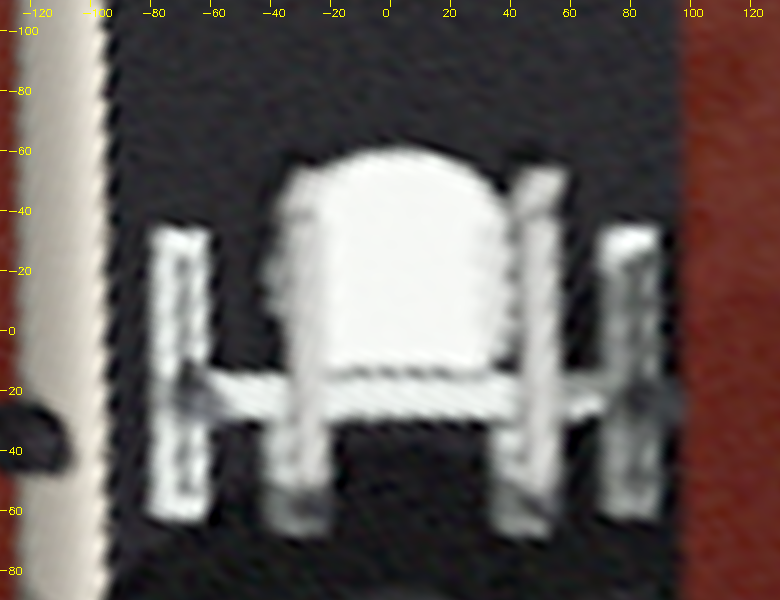

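Run:
```python
from h import *
from scipy.spatial.transform import Rotation as R
r=R.from_euler('xyz',[-3.05793027,1.56919386,1.96726822]); print(np.round(r.as_matrix(),3))
for n in ["top0","side0"]:
    P=np.load(n+"_P.npy"); z=P[...,2]; f=load(n)
    m=(z>150)&(z<800)&(f["depth"]>0)&(P[...,0]>250)&(P[...,1]<50)&(P[...,1]>-500)
    q=P[m]; print(n,len(q))
    for lo in range(150,700,50):
        s=q[(q[:,2]>=lo)&(q[:,2]<lo+50)]
        if len(s): print(lo,len(s),s.min(0).round(),s.max(0).round())
```

```text
[[-0.001  0.951  0.308]
 [ 0.001  0.308 -0.951]
 [-1.    -0.    -0.002]]
top0 6222
150 82 [ 489. -183.  150.] [ 512. -175.  188.]
200 73 [ 399. -267.  216.] [ 533. -154.  250.]
250 3029 [ 390. -275.  250.] [ 534. -152.  300.]
300 1763 [ 365. -279.  300.] [ 529. -160.  350.]
350 1275 [ 386. -263.  350.] [ 513. -175.  378.]
side0 4475
150 132 [ 487. -190.  150.] [ 511. -173.  199.]
200 245 [ 391. -282.  200.] [ 529. -153.  250.]
250 1334 [ 375. -280.  250.] [ 532. -150.  300.]
300 1126 [ 350. -336.  300.] [ 523. -161.  350.]
350 1458 [ 322. -368.  350.] [ 511. -170.  400.]
400 180 [ 323. -367.  400.] [ 407. -304.  417.]
```

Run:
```python
from h import *
import cv2
s=load("side0"); crop(s,270,0,512,200,3,"s_head.png"); t=load("top0"); crop(t,360,180,512,384,3,"t_head.png")
```

```text
(no output)
```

View pics/s_head.png

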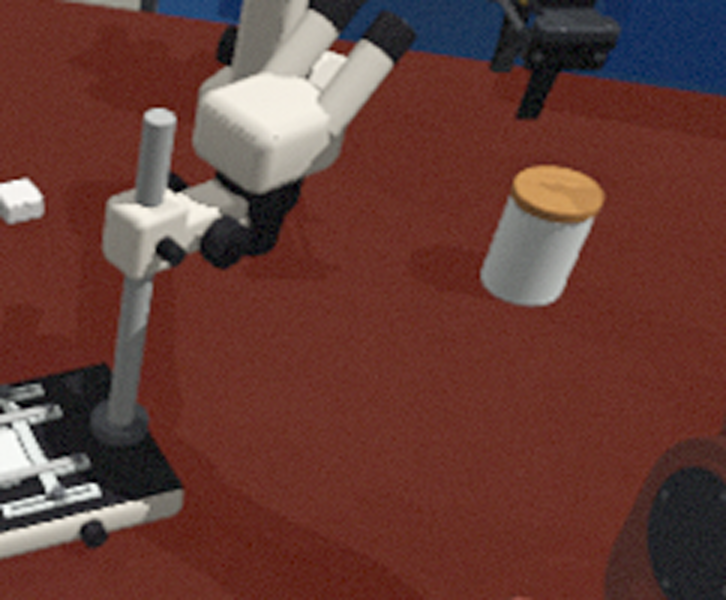

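View pics/t_head.png

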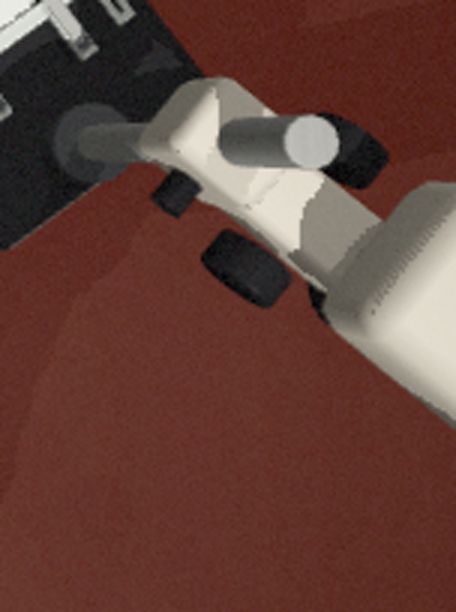

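>>> apply_moves(deltas=[[[-0.25,0,0,0,0,0,0],[-0.5,0,0,0,0,0,0],[-0.75,0,0,0,0,0,0],[-1,0,0,0,0,0,0],[-1,0,0,0,0,0,0],[-1,0,0,0,0,0,0]]])

```text
clock: 0.75
ee_pos: [200.0, -618.5, 605.8]
tool_rot: [0.061, 1.569, -1.197]
contact_force: [-1.0, 0.2, -1.3]
gripper_width: 86.9
```

Run:
```python
from rig import ctrl, grab_frame
import cv2,pickle
s=ctrl.state(); print(s)
for n in ["side","wrist"]:
    f=grab_frame(n); cv2.imwrite(f"pics/{n}1.png",f["pixels"]); pickle.dump(f,open(f"{n}1.pkl","wb"))
```

```text
{'clock': 0.75, 'qpos': array([ 1.15095397,  0.32006815,  0.05648799,  1.08050037, -0.01803559,
        1.73929519, -0.05657328]), 'qvel': array([-0.00081568,  0.02183748, -0.00251683,  0.06388608,  0.00036231,
       -0.01078394, -0.00305131]), 'effort': array([ 9.25820670e-02, -6.90077233e+01,  1.57868050e+00, -4.39800417e+01,
       -6.59256941e-02,  3.19541451e-01,  2.26194694e-03]), 'ee_pos': array([ 199.97654934, -618.46907706,  605.8071685 ]), 'tool_rot': array([ 0.06076596,  1.56861813, -1.19732248]), 'contact_force': array([-0.98845922,  0.16915693, -1.33456768]), 'torque': array([ 0.02175208, -0.00149113,  0.0506797 ]), 'gripper_width': 86.86934797243039}
```

View pics/side1.png

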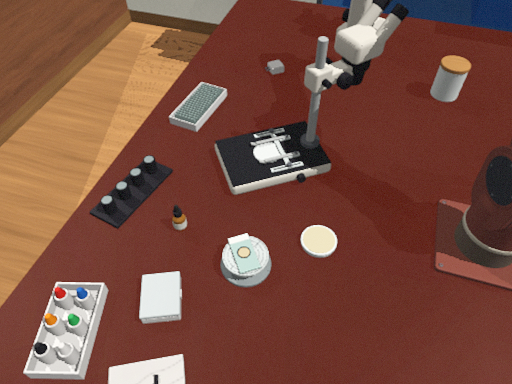

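View pics/wrist1.png

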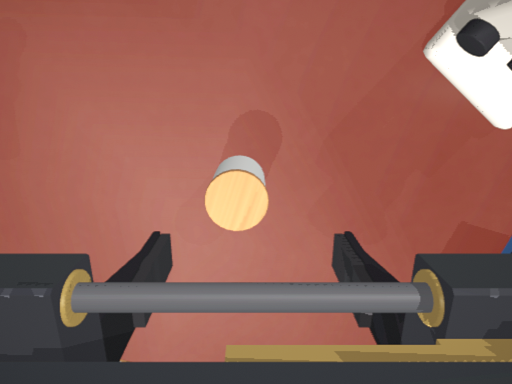

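Run:
```python
from h import *
f=load("wrist1"); d=f["depth"]; H,W=d.shape; uu,vv=np.meshgrid(np.arange(W),np.arange(H)); T=np.array(f["T"])
c=np.stack([(uu-f["cx"])/f["fx"]*d,-(vv-f["cy"])/f["fy"]*d,-d],-1); P=c@T[:3,:3].T+T[:3,3]
m=np.zeros_like(d,bool); m[0:200,400:]=1; m&=(d>0)&(P[...,2]>150)
q=P[m]; print(q.min(0),q.max(0)); i=q[:,2].argmax(); print(q[i]); print(P[40,480],P[65,511],P[8,500])
m&=(P[...,2]>400); print(P[m].min(0),P[m].max(0))
```

```text
[ 401.07155126 -884.70572623  150.03287136] [ 460.02952155 -844.41826855  156.25655674]
[ 456.40505415 -845.96078413  156.25655674]
[ 424.25220784 -855.43673307  114.11223352] [ 400.45637375 -886.24543146  148.64675811] [ 455.57258912 -847.56547042  137.20083746]Traceback (most recent call last):
  File "<stdin>", line 6, in <module>
    return umr_minimum(a, axis, None, out, keepdims, initial, where)
ValueError: zero-size array to reduction operation minimum which has no identity
```

>>> apply_moves(deltas=[[[-0.25,0,0,0,0,0,0],[-0.5,0.05,-0.03,0,0,0,0],[-0.55,0.25,-0.15,-0.04,0,0,0],[-0.55,0.45,-0.27,-0.08,0,0,0],[-0.55,0.65,-0.39,-0.12,0,0,0],[-0.55,0.85,-0.5,-0.16,0,0,0],[-0.55,1.0,-0.6,-0.2,0,0,0]]])

```text
clock: 1.55
ee_pos: [355.5, -440.7, 713.1]
tool_rot: [2.777, 1.568, 2.155]
contact_force: [0.2, -0.4, -0.4]
gripper_width: 87.3
```

```bash
cat >> h.py <<'E'
from scipy.spatial.transform import Rotation as R
def deltas(s,P,head=None):
    """fractions for a world TCP target (mm) with tool straight down and tool z heading (deg)"""
    r=R.from_euler('xyz',s["tool_rot"]); M=r.as_matrix()
    d=M.T@(np.asarray(P,float)-s["ee_pos"])/200
    out=[d]
    h0=np.degrees(np.arctan2(M[1,2],M[0,2]))
    if head is not None:
        h=np.radians(head); z=np.array([np.cos(h),np.sin(h),0]); x=np.array([0,0,-1.]); y=np.cross(z,x)
        out.append((r.inv()*R.from_matrix(np.c_[x,y,z])).as_rotvec()/np.pi)
    return h0,[np.round(o,4).tolist() for o in out]
E
python3 - <<'E'
from rig import ctrl
from h import *
s=ctrl.state(); print(s["qpos"].round(3),s["ee_pos"].round(1),s["clock"])
print(deltas(s,[540,-240,716],0));
E
```

```text
[ 0.907  0.202 -0.125  1.007  0.026  1.937  0.172] [ 355.5 -440.7  713.1] 1.55
(np.float64(-35.65173567444675), [[-0.0137, 1.3531, 0.1644], [-0.1981, -0.0007, -0.0006]])
```

>>> apply_moves(deltas=[[[-0.01,0.25,0.02,-0.04,0,0,0],[-0.02,0.5,0.05,-0.08,0,0,0],[-0.02,0.75,0.08,-0.12,0,0,0],[-0.02,1.0,0.12,-0.16,0,0,0],[-0.02,1.0,0.12,-0.2,0,0,0]]])

```text
clock: 2.05
ee_pos: [495.1, -289.7, 716.2]
tool_rot: [1.998, 1.566, 2.012]
contact_force: [-0.7, -0.7, 0.0]
gripper_width: 86.8
```

Run:
```python
from rig import ctrl
from h import *
s=ctrl.state(); print(s["qpos"].round(3),s["ee_pos"].round(1),s["clock"])
print(deltas(s,[560,-60,700],37.4));
```

```text
[ 0.681  0.235 -0.319  0.967  0.075  1.955  0.413] [ 495.1 -289.7  716.2] 2.05
(np.float64(0.8237290229562628), [[0.0857, 1.1431, 0.3411], [-0.2032, -0.0002, -0.0017]])
```

>>> apply_moves(deltas=[[[0,0.25,0.06,-0.04,0,0,0],[0,0.5,0.12,-0.08,0,0,0],[0,0.75,0.18,-0.12,0,0,0],[0,1.0,0.24,-0.16,0,0,0],[0,1.0,0.3,-0.2,0,0,0]]])

```text
clock: 2.55
ee_pos: [550.8, -88.3, 718.5]
tool_rot: [1.267, 1.569, 1.908]
contact_force: [0.1, 0.1, 0.3]
gripper_width: 87.0
```

Run:
```python
from rig import ctrl
from h import *
s=ctrl.state(); print(s["qpos"].round(3),s["ee_pos"].round(1),s["clock"])
print(deltas(s,[557.2,240.3,560],37.4));
```

```text
[ 0.46   0.217 -0.511  0.997  0.112  1.954  0.642] [550.8 -88.3 718.5] 2.55
(np.float64(36.760118169826455), [[0.7955, 1.2957, 1.0085], [-0.0036, 0.0002, -0.0006]])
```

>>> apply_moves(deltas=[[[0,0.18,0.14,0,0,0,0],[0.1,0.36,0.28,0,0,0,0],[0.25,0.54,0.42,0,0,0,0],[0.4,0.72,0.56,0,0,0,0],[0.6,0.9,0.7,0,0,0,0],[0.8,1.0,0.78,0,0,0,0],[0.8,1.0,0.78,0,0,0,0]]])

```text
clock: 3.25
ee_pos: [558.5, 161.5, 553.2]
tool_rot: [2.631, 1.563, -3.02]
contact_force: [0.2, -0.3, 0.2]
gripper_width: 87.0
```

Run:
```python
from rig import ctrl
from h import *
s=ctrl.state(); print(s["qpos"].round(3),s["ee_pos"].round(1),s["clock"])
print(deltas(s,[557.2,240.3,390],37.4));
```

```text
[ 0.181  0.219 -0.656  1.35   0.131  1.624  0.174] [558.5 161.5 553.2] 3.25
(np.float64(36.222348476989644), [[0.8156, 0.3187, 0.2326], [-0.0065, -0.0021, -0.0012]])
```

>>> apply_moves(deltas=[[[0.15,0.16,0.12,0,0,0,0],[0.38,0.32,0.23,-0.005,0,0,0],[0.6,0.32,0.23,-0.005,0,0,0],[0.8,0.32,0.23,-0.005,0,0,0],[0.8,0.32,0.23,-0.005,0,0,0],[0.8,0.32,0.23,-0.005,0,0,0]]])

```text
clock: 3.85
ee_pos: [559.9, 236.2, 399.3]
tool_rot: [2.96, 1.57, -2.682]
contact_force: [0.9, 0.4, 1.0]
gripper_width: 86.9
```

Run:
```python
from rig import ctrl,grab_frame
from h import *
s=ctrl.state(); print(s["qpos"].round(3),s["ee_pos"].round(1),s["clock"])
f=grab_frame("wrist"); pickle.dump(f,open("wrist2.pkl","wb")); cv2.imwrite("pics/wrist2.png",f["pixels"])
print(deltas(s,[557.2,240.3,300],37.4)); 
print(proj(f,[557.2,240.3,52]))
```

```text
[ 0.075  0.325 -0.683  1.551  0.208  1.34   0.012] [559.9 236.2 399.3] 3.85
(np.float64(36.76675848658447), [[0.4963, 0.0244, 0.0019], [-0.0035, -0.0004, -0.0001]])
(np.float64(252.84024442245132), np.float64(168.60303268767325))
```

View pics/wrist2.png

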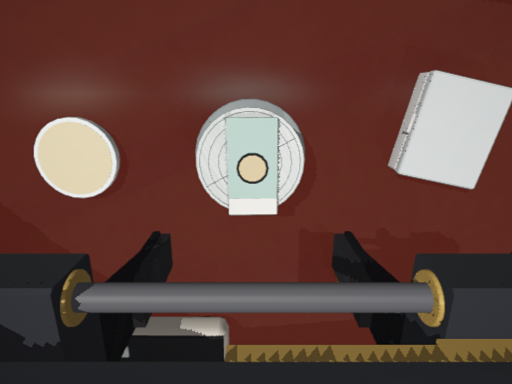

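Run:
```python
from h import *
f=load("wrist2"); im=f["pixels"]; hs=cv2.cvtColor(im,cv2.COLOR_BGR2HSV); H,S,V=cv2.split(hs)
b=np.zeros_like(H,bool); b[90:225,185:315]=1
tan=((H>10)&(H<30)&(S>40)&(V>120)&b).astype(np.uint8); 
c=max(cv2.findContours(tan,0,1)[0],key=cv2.contourArea); e=cv2.fitEllipse(c); print(e, onz(f,*e[0],52))
g=((H>60)&(H<100)&(S>20)&(V>120)&b).astype(np.uint8)
g=cv2.morphologyEx(g|tan,cv2.MORPH_CLOSE,np.ones((9,9)))
c=max(cv2.findContours(g,0,1)[0],key=cv2.contourArea).reshape(-1,2)
P=np.array([onz(f,u,v,52)[:2] for u,v in c],np.float32); print(cv2.minAreaRect(P))
```

```text
((252.09466552734375, 168.0762939453125), (25.917375564575195, 26.540369033813477), 94.4787826538086) [556.27360927 240.2864292   52.        ]
((550.5986938476562, 247.7371826171875), (49.82352828979492, 81.2965316772461), 38.07212829589844)
```

>>> apply_moves(deltas=[[[0.2,0.022,0.002,-0.005,0,0,0],[0.4,0.022,0.002,-0.005,0,0,0],[0.6,0.022,0.002,-0.005,0,0,0],[0.72,0.022,0.002,-0.005,0,0,0],[0.74,0.022,0.002,-0.005,0,0,0],[0.74,0.022,0.002,-0.005,0,0,0],[0.74,0.022,0.002,-0.005,0,0,0]]])

```text
clock: 4.6
ee_pos: [558.3, 241.2, 253.6]
tool_rot: [-0.271, 1.567, 0.387]
contact_force: [0.2, 0.1, 0.3]
gripper_width: 87.2
```

Run:
```python
from rig import ctrl,grab_frame
from h import *
s=ctrl.state(); print(s["ee_pos"].round(2),s["clock"],s["contact_force"].round(1))
print(deltas(s,[556.8,240.3,229.3],37.7)); 
f=grab_frame("wrist"); pickle.dump(f,open("wrist3.pkl","wb")); cv2.imwrite("pics/wrist3.png",f["pixels"])
f=grab_frame("side"); crop(f,190,170,320,300,5,"side3.png")
```

```text
[558.33 241.24 253.63] 4.6 [0.2 0.1 0.3]
(np.float64(37.689631102544354), [[0.1216, 0.0011, -0.0094], [-0.0001, 0.0012, 0.0003]])
```

View pics/wrist3.png

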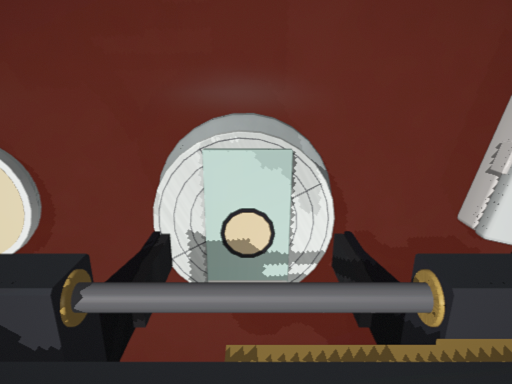

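View pics/side3.png

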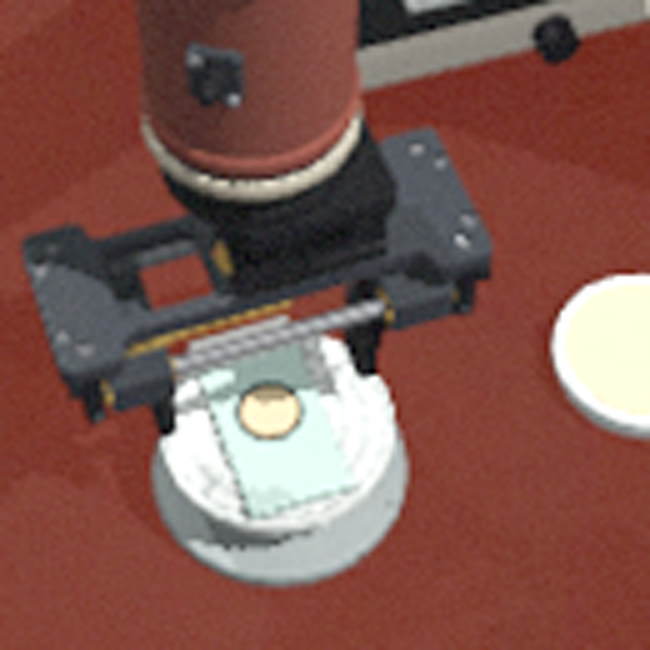

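>>> apply_moves(deltas=[[[0.05,0,-0.008,0,0,0,0],[0.09,0,-0.008,0,0,0,0],[0.11,0,-0.008,0,0,0,0],[0.115,0,-0.008,0,0,0,0],[0.115,0,-0.008,0,0,0,0]]])

```text
clock: 5.2
ee_pos: [555.7, 239.6, 228.6]
tool_rot: [-2.709, 1.569, -2.05]
contact_force: [-7.0, -4.6, 16.7]
gripper_width: 86.9
```

Run:
```python
from rig import ctrl,grab_frame
from h import *
s=ctrl.state(); print(s["ee_pos"].round(2),s["clock"],s["contact_force"].round(1))
print(deltas(s,[556.8,240.3,229.3],37.7));
```

```text
[555.65 239.63 228.59] 5.2 [-7.  -4.6 16.7]
(np.float64(37.72073598218201), [[-0.0035, -0.0009, 0.0066], [0.0001, -0.0005, 0.0002]])
```

>>> apply_moves(deltas=[[[-0.005,0,0.003,0,0,0,0],[-0.01,0,0.005,0,0,0,0],[-0.01,0,0.005,0,0,0,0],[-0.01,0,0.005,0,0,0,0]]])

```text
clock: 5.6
ee_pos: [556.7, 240.4, 229.4]
tool_rot: [2.477, 1.57, 3.135]
contact_force: [-0.3, 0.3, 0.2]
gripper_width: 87.2
```

>>> apply_moves(deltas=[[[0,0,0,0,0,0,90],[0,0,0,0,0,0,90],[0,0,0,0,0,0,100],[0,0,0,0,0,0,110],[0,0,0,0,0,0,120],[0,0,0,0,0,0,130],[0,0,0,0,0,0,255],[0,0,0,0,0,0,255]]], squeeze=15)

```text
clock: 6.4
ee_pos: [556.7, 240.4, 229.8]
tool_rot: [1.06, 1.571, 1.719]
contact_force: [-0.8, 0.5, -0.0]
gripper_width: 49.6
```

Run:
```python
from rig import ctrl,grab_frame
from h import *
s=ctrl.state(); print(s["ee_pos"].round(2),s["clock"],s["contact_force"].round(1),s["gripper_width"])
f=grab_frame("wrist"); pickle.dump(f,open("wrist4.pkl","wb")); cv2.imwrite("pics/wrist4.png",f["pixels"])
```

```text
[556.74 240.4  229.78] 6.4 [-0.8  0.5 -0. ] 49.55540473949683
```

View pics/wrist4.png

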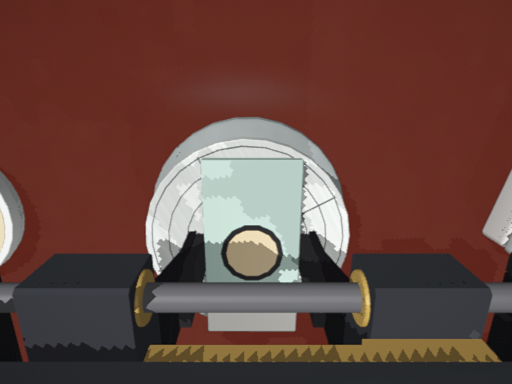

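>>> apply_moves(deltas=[[[-0.02,0,0,0,0,0,255],[-0.08,0,0,0,0,0,255],[-0.2,0,0,0,0,0,255],[-0.35,0,0,0,0,0,255],[-0.5,0,0,0,0,0,255],[-0.55,0,0,0,0,0,255],[-0.55,0,0,0,0,0,255]]], squeeze=20)

```text
clock: 7.15
ee_pos: [557.0, 240.7, 341.9]
tool_rot: [-0.348, 1.567, 0.31]
contact_force: [-0.1, 0.8, -0.2]
gripper_width: 49.4
```

Run:
```python
from rig import ctrl,grab_frame
from h import *
s=ctrl.state(); print(s["ee_pos"].round(2),s["clock"],s["contact_force"].round(1),s["gripper_width"],s["qpos"].round(2))
f=grab_frame("wrist"); pickle.dump(f,open("wrist5.pkl","wb")); cv2.imwrite("pics/wrist5.png",f["pixels"])
f=grab_frame("side");cv2.imwrite("pics/side5.png",f["pixels"])
print(deltas(s,[662.3,-68.1,330],36.3))
```

```text
[557.04 240.74 341.86] 7.15 [-0.1  0.8 -0.2] 49.37251631111161 [ 0.07  0.36 -0.68  1.63  0.24  1.23 -0.  ]
(np.float64(37.715907923346634), [[0.0594, -1.5434, -0.5285], [0.0079, 0.001, 0.0004]])
```

View pics/wrist5.png

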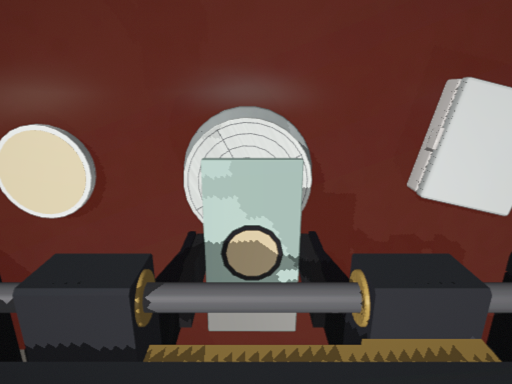

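View pics/side5.png

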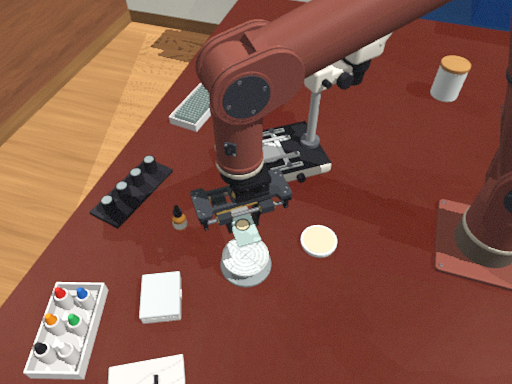

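>>> apply_moves(deltas=[[[0,-0.08,-0.03,0,0,0,255],[0,-0.24,-0.08,0,0,0,255],[0,-0.43,-0.15,0,0,0,255],[0,-0.62,-0.21,0,0,0,255],[0,-0.78,-0.27,0,0,0,255],[0,-0.78,-0.27,0,0,0,255]]])

```text
clock: 7.85
ee_pos: [610.7, 77.2, 337.3]
tool_rot: [-2.986, 1.567, -2.336]
contact_force: [-0.6, -0.3, -1.0]
gripper_width: 49.2
```

Run:
```python
from rig import ctrl,grab_frame
from h import *
s=ctrl.state(); print(s["ee_pos"].round(2),s["clock"],s["contact_force"].round(1),s["gripper_width"],s["qpos"].round(2))
for n in ["side","top"]:
    f=grab_frame(n);cv2.imwrite(f"pics/{n}6.png",f["pixels"])
print(deltas(s,[662.3,-68.1,330],36.3))
```

```text
[610.67  77.24 337.28] 7.85 [-0.6 -0.3 -1. ] 49.17015376197941 [ 0.28  0.37 -0.61  1.61  0.22  1.23  0.28]
(np.float64(37.252631318131755), [[0.0379, -0.7347, -0.2342], [0.0053, -0.0013, 0.0002]])
```

View pics/side6.png

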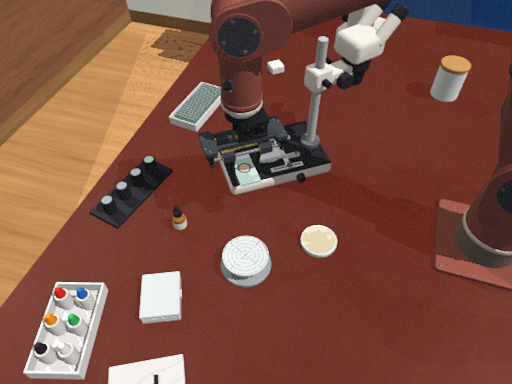

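View pics/top6.png

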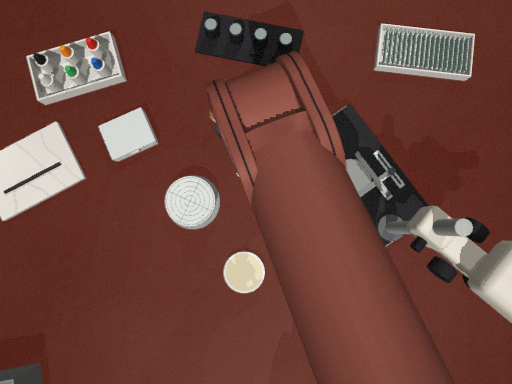

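Run:
```python
from rig import ctrl,grab_frame
from h import *
f=grab_frame("top"); pickle.dump(f,open("top6.pkl","wb"))
d=f["depth"];T=np.array(f["T"]); H,W=d.shape; uu,vv=np.meshgrid(np.arange(W),np.arange(H))
c=np.stack([(uu-f["cx"])/f["fx"]*d,-(vv-f["cy"])/f["fy"]*d,-d],-1); P=c@T[:3,:3].T+T[:3,3]
for v in (90,150,180,220,260,300,340,380):
    row=P[v]; m=(row[:,2]>300)&(d[v]>0)&(uu[v]<440)
    if v>200: m&=uu[v]<(380 if v<240 else 420 if v<330 else 460)
    q=row[m]; 
    if len(q): k=q[:,2].argmax(); print(v,uu[v][m][[0,-1]],"left",q[0].round(),"top",q[k].round(),"right",q[-1].round())
```

```text
90 [205 316] left [624. 138. 565.] top [619.  42. 582.] right [619.  36. 579.]
150 [225 341] left [568. 118. 559.] top [561.  62. 597.] right [565.  14. 580.]
180 [238 349] left [537. 104. 584.] top [535.  43. 607.] right [538.   7. 580.]
220 [255 369] left [502.  89. 572.] top [502.  37. 620.] right [503.  -6. 594.]
260 [270 390] left [468.  76. 585.] top [473.  22. 632.] right [471. -21. 600.]
300 [284 410] left [436.  64. 593.] top [445.  16. 641.] right [442. -30. 617.]
340 [299 430] left [407.  53. 603.] top [421.   9. 652.] right [415. -41. 627.]
380 [314 439] left [380.  42. 613.] top [398.  -9. 660.] right [395. -37. 651.]
```

>>> apply_moves(deltas=[[[0,-0.1,-0.03,0,0,0,255],[0,-0.28,-0.09,0.003,0,0,255],[0,-0.46,-0.15,0.005,0,0,255],[0.04,-0.62,-0.2,0.005,0,0,255],[0.1,-0.735,-0.234,0.005,0,0,255],[0.16,-0.735,-0.234,0.005,0,0,255],[0.16,-0.735,-0.234,0.005,0,0,255]]])

```text
clock: 8.7
ee_pos: [661.6, -59.8, 304.7]
tool_rot: [2.153, 1.566, 2.797]
contact_force: [0.6, 1.2, -0.4]
gripper_width: 49.9
```

Run:
```python
from rig import ctrl,grab_frame
from h import *
s=ctrl.state(); print(s["ee_pos"].round(2),s["clock"],s["contact_force"].round(1),s["gripper_width"],s["qpos"].round(2))
f=grab_frame("side");cv2.imwrite(f"pics/side7.png",f["pixels"])
f=grab_frame("wrist");cv2.imwrite(f"pics/wrist7.png",f["pixels"]);pickle.dump(f,open("wrist7.pkl","wb"))
print(deltas(s,[662.3,-68.1,229],36.3))
```

```text
[661.61 -59.84 304.71] 8.7 [ 0.6  1.2 -0.4] 49.88627745871205 [ 0.42  0.49 -0.54  1.52  0.26  1.21  0.49]
(np.float64(36.881314274172325), [[0.3785, -0.0366, -0.021], [0.0032, -0.0008, -0.0013]])
```

View pics/side7.png

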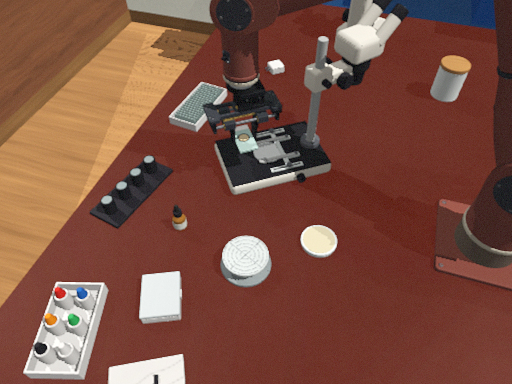

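View pics/wrist7.png

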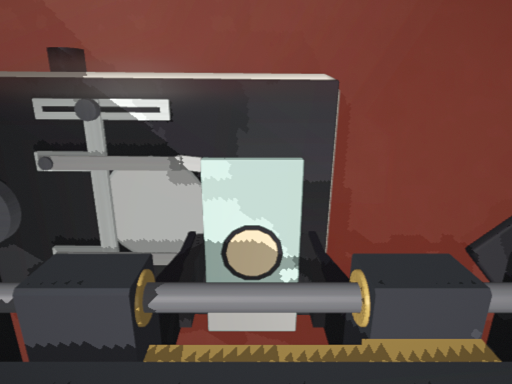

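Run:
```python
from h import *
rect(load("wrist7"),45,-140,60,-130,20,4,"w7_r.png")
```

```text
(no output)
```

View pics/w7_r.png

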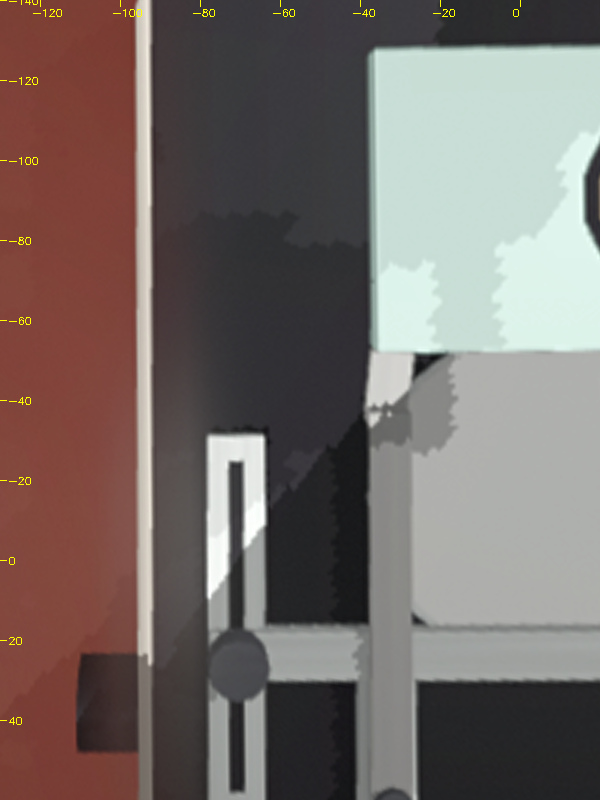

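>>> apply_moves(deltas=[[[0.05,-0.037,-0.016,0.003,0,0,255],[0.15,-0.037,-0.016,0.003,0,0,255],[0.24,-0.037,-0.016,0.003,0,0,255],[0.28,-0.037,-0.016,0.003,0,0,255],[0.28,-0.037,-0.016,0.003,0,0,255],[0.28,-0.037,-0.016,0.003,0,0,255]]])

```text
clock: 9.4
ee_pos: [664.5, -68.5, 252.5]
tool_rot: [-0.57, 1.57, 0.063]
contact_force: [0.1, -0.4, -1.0]
gripper_width: 49.2
```

Run:
```python
from rig import ctrl,grab_frame
from h import *
s=ctrl.state(); print(s["ee_pos"].round(2),s["clock"],s["contact_force"].round(1),s["gripper_width"],s["qpos"].round(2))
print(deltas(s,[663.1,-67.5,229],36.3))
```

```text
[664.55 -68.54 252.5 ] 9.4 [ 0.1 -0.4 -1. ] 49.162649468192626 [ 0.42  0.54 -0.52  1.56  0.28  1.12  0.47]
(np.float64(36.29975445465671), [[0.1175, 0.0085, -0.0028], [-0.0, 0.0002, 0.0002]])
```

>>> apply_moves(deltas=[[[0.04,0.008,-0.003,0,0,0,255],[0.08,0.008,-0.003,0,0,0,255],[0.098,0.008,-0.003,0,0,0,255],[0.1,0.008,-0.003,0,0,0,255],[0.1,0.008,-0.003,0,0,0,255]]])

```text
clock: 9.9
ee_pos: [662.8, -67.9, 231.7]
tool_rot: [2.18, 1.571, 2.813]
contact_force: [0.7, 0.1, -1.1]
gripper_width: 49.5
```

Run:
```python
from rig import ctrl,grab_frame
from h import *
s=ctrl.state(); print(s["ee_pos"].round(2),s["clock"],s["contact_force"].round(1))
print(deltas(s,[663.1,-67.5,229],36.3))
```

```text
[662.84 -67.88 231.69] 9.9 [ 0.7  0.1 -1.1]
(np.float64(36.278907098287604), [[0.0134, 0.0008, 0.0022], [-0.0001, -0.0, -0.0]])
```

>>> apply_moves(deltas=[[[0.004,0,0.001,0,0,0,255],[0.007,0,0.001,0,0,0,255],[0.01,0,0.001,0,0,0,255],[0.01,0,0.001,0,0,0,255]]])

```text
clock: 10.3
ee_pos: [663.0, -67.7, 229.7]
tool_rot: [1.623, 1.571, 2.257]
contact_force: [-0.7, -0.0, -1.0]
gripper_width: 49.2
```

>>> apply_moves(deltas=[[[0.002,0,0,0,0,0,255],[0.004,0,0,0,0,0,255],[0.004,0,0,0,0,0,255]]])

```text
clock: 10.6
ee_pos: [663.0, -67.8, 228.9]
tool_rot: [2.147, 1.571, 2.78]
contact_force: [-0.1, 0.0, 0.2]
gripper_width: 49.2
```

>>> apply_moves(deltas=[[[0.002,0,0,0,0,0,255],[0.002,0,0,0,0,0,255],[0.002,0,0,0,0,0,255]]])

```text
clock: 10.9
ee_pos: [663.0, -67.8, 228.8]
tool_rot: [-1.413, 1.571, -0.78]
contact_force: [-1.1, -0.6, 3.2]
gripper_width: 49.5
```

>>> apply_moves(deltas=[[[0,0,0,0,0,0,108],[0,0,0,0,0,0,104],[0,0,0,0,0,0,95],[0,0,0,0,0,0,80],[0,0,0,0,0,0,60],[0,0,0,0,0,0,50],[0,0,0,0,0,0,50]]])

```text
clock: 11.6
ee_pos: [663.0, -67.7, 228.5]
tool_rot: [1.375, 1.571, 2.008]
contact_force: [0.3, 0.7, -0.5]
gripper_width: 68.5
```

>>> apply_moves(deltas=[[[-0.02,0,0,0,0,0,50],[-0.08,0,0,0,0,0,50],[-0.2,0,0,0,0,0,50],[-0.35,0,0,0,0,0,50],[-0.35,0,0,0,0,0,50],[-0.35,0,0,0,0,0,50]]])

```text
clock: 12.2
ee_pos: [663.3, -67.7, 300.2]
tool_rot: [-0.784, 1.568, -0.151]
contact_force: [-1.0, 0.4, -0.4]
gripper_width: 69.8
```

Run:
```python
from rig import ctrl,grab_frame
from h import *
s=ctrl.state(); print(s["ee_pos"].round(2),s["clock"],s["contact_force"].round(1),s["gripper_width"])
for n in ["side","wrist"]:
    f=grab_frame(n);cv2.imwrite(f"pics/{n}8.png",f["pixels"]);pickle.dump(f,open(n+"8.pkl","wb"))
rect(f,51,-140,40,-70,60,4,"w8_r.png")
```

```text
[663.27 -67.68 300.19] 12.2 [-1.   0.4 -0.4] 69.82911855604827
```

View pics/wrist8.png

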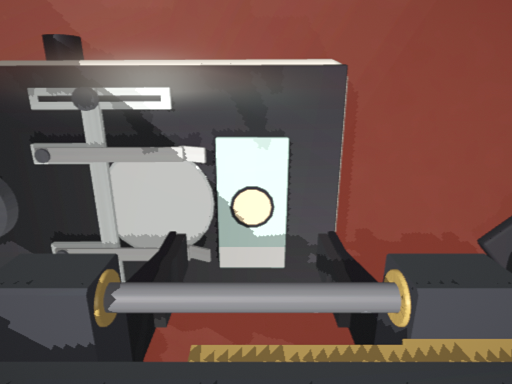

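View pics/w8_r.png

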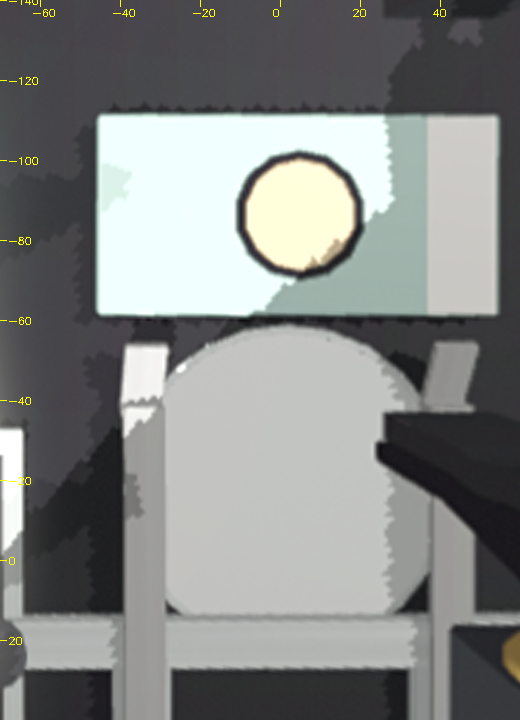

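View pics/side8.png

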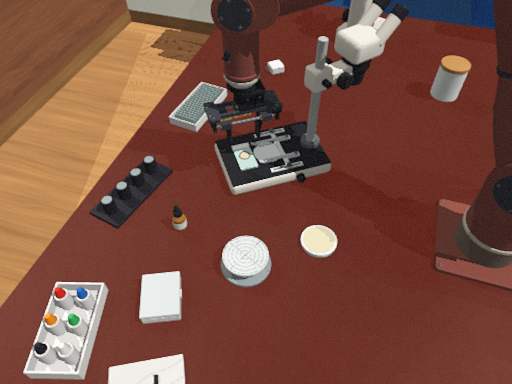

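>>> apply_moves(deltas=[[[0,0.0,0.03,0.045,0,0,190],[0,0,0.08,0.09,0,0,196],[0,0,0.13,0.135,0,0,196],[0,0,0.18,0.18,0,0,196],[0,0,0.215,0.225,0,0,196],[0,0,0.215,0.27,0,0,196],[0,0,0.215,0.315,0,0,196],[0,0,0.215,0.36,0,0,196]]])

```text
clock: 13.1
ee_pos: [697.4, -42.3, 297.1]
tool_rot: [-2.69, 1.569, 3.09]
contact_force: [-0.3, 0.2, 1.2]
gripper_width: 21.4
```

Run:
```python
from rig import ctrl,grab_frame
from h import *
s=ctrl.state(); print(s["ee_pos"].round(2),s["clock"],s["contact_force"].round(1),s["gripper_width"],s["qpos"].round(2))
print(deltas(s,loc2w(-130,4.8,300),-53.7))
```

```text
[697.35 -42.25 297.14] 13.1 [-0.3  0.2  1.2] 21.38390944763833 [ 0.22  0.52 -0.31  1.44  0.16  1.21 -0.62]
(np.float64(-28.845513415438834), [[-0.0143, 0.0021, 0.0003], [0.1381, -0.0006, 0.0005]])
```

>>> apply_moves(deltas=[[[0,0,0,0.045,0,0,196],[0.05,0,0,0.09,0,0,196],[0.12,0,0,0.138,0,0,196],[0.2,0,0,0.138,0,0,196],[0.24,0,0,0.138,0,0,196],[0.24,0,0,0.138,0,0,196]]])

```text
clock: 13.7
ee_pos: [697.0, -42.3, 248.2]
tool_rot: [-2.284, 1.567, 3.072]
contact_force: [0.3, -0.7, -0.5]
gripper_width: 20.2
```

Run:
```python
from rig import ctrl,grab_frame
from h import *
s=ctrl.state(); print(s["ee_pos"].round(2),s["clock"],s["contact_force"].round(1),s["gripper_width"],s["qpos"].round(2))
print(deltas(s,loc2w(-130,4.8,229),-53.7))
for n in ["side","wrist"]:
    f=grab_frame(n);cv2.imwrite(f"pics/{n}9.png",f["pixels"]);pickle.dump(f,open(n+"9.pkl","wb"))
crop(load("side9"),180,60,340,190,5,"side9c.png")
```

```text
[696.96 -42.29 248.23] 13.7 [ 0.3 -0.7 -0.5] 20.233106665969544 [ 0.16  0.55 -0.23  1.49  0.13  1.12 -1.02]
(np.float64(-53.15298357286457), [[0.0962, 0.004, 0.0007], [0.003, -0.0008, 0.0009]])
```

View pics/wrist9.png

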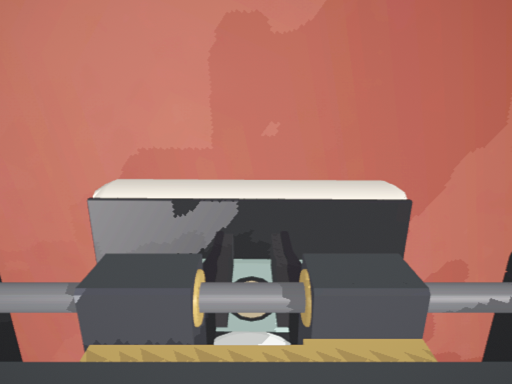

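View pics/side9c.png

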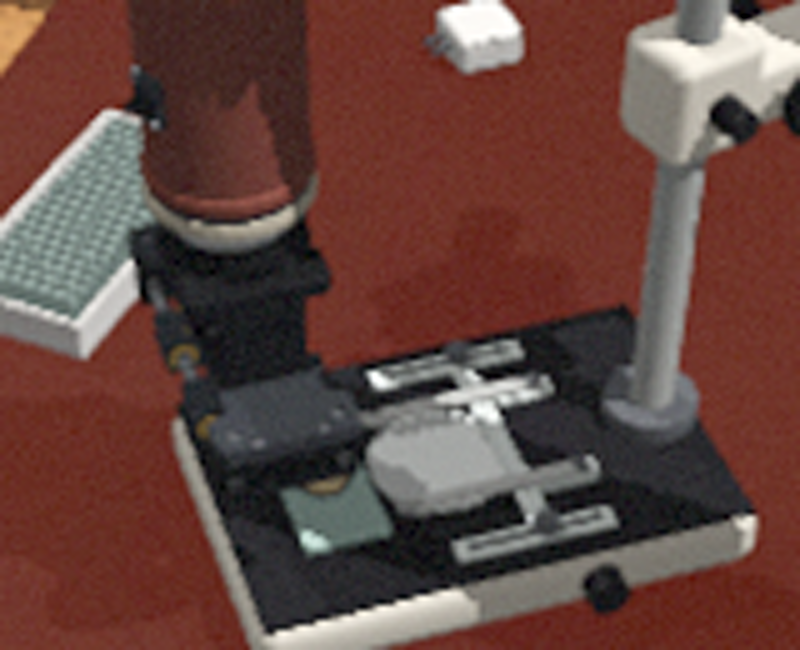

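>>> apply_moves(deltas=[[[0.04,0.004,0,0.003,0,0,196],[0.08,0.004,0,0.003,0,0,196],[0.092,0.004,0,0.003,0,0,196],[0.092,0.004,0,0.003,0,0,196],[0.092,0.004,0,0.003,0,0,196]]])

```text
clock: 14.3
ee_pos: [698.3, -41.8, 232.2]
tool_rot: [2.043, 1.571, 1.103]
contact_force: [-0.4, 0.0, -0.6]
gripper_width: 20.2
```

Run:
```python
from rig import ctrl,grab_frame
from h import *
s=ctrl.state(); print(s["ee_pos"].round(2),s["clock"],s["contact_force"].round(1),s["gripper_width"])
print(deltas(s,loc2w(-121.5,4.8,229),-53.7))
```

```text
[698.33 -41.82 232.22] 14.3 [-0.4  0.  -0.6] 20.16481784213052
(np.float64(-53.890441078345475), [[0.0161, -0.0457, -0.0016], [-0.0011, -0.0, -0.0]])
```

>>> apply_moves(deltas=[[[0.007,0,0,0,0,0,196],[0.0145,0,0,-0.001,0,0,196],[0.0145,-0.01,0,-0.001,0,0,196],[0.0145,-0.02,-0.001,-0.001,0,0,196],[0.0145,-0.03,-0.001,-0.001,0,0,196],[0.0145,-0.035,-0.0015,-0.001,0,0,196],[0.0145,-0.04,-0.0015,-0.001,0,0,196],[0.0145,-0.04,-0.0015,-0.001,0,0,196]]])

```text
clock: 15.1
ee_pos: [691.6, -46.3, 229.4]
tool_rot: [1.311, 1.571, 0.373]
contact_force: [0.5, 0.5, 0.3]
gripper_width: 20.2
```

```bash
cat > st.py <<'E'
from rig import ctrl,grab_frame
from h import *
s=ctrl.state(); p=s["ee_pos"][:2]-O0; F=s["contact_force"]
print("clock",s["clock"],"a %.2f b %.2f z %.2f"%(p@EX,p@EY,s["ee_pos"][2]),"Fa %.1f Fb %.1f Fz %.1f"%(F[:2]@EX,F[:2]@EY,F[2]),"Mz %.2f"%s["torque"][2],"w %.1f"%s["gripper_width"])
print(deltas(s,loc2w(p@EX+10,4.8,229.2),-53.7))
E
python3 st.py
```

```text
clock 15.1 a -122.54 b 4.81 z 229.37 Fa -0.7 Fb -0.1 Fz 0.3 Mz 0.01 w 20.2
(np.float64(-53.720683181576206), [[0.0008, -0.05, -0.0], [-0.0001, 0.0, -0.0]])
```

>>> apply_moves(deltas=[[[0.0,-0.01,0,0,0,0,196],[0,-0.02,0,0,0,0,196],[0,-0.03,0,0,0,0,196],[0,-0.04,0,0,0,0,196],[0,-0.05,0,0,0,0,196],[0,-0.06,0,0,0,0,196],[0,-0.06,0,0,0,0,196]]])

```text
clock: 15.8
ee_pos: [681.7, -53.7, 229.3]
tool_rot: [-1.657, 1.571, -2.595]
contact_force: [-0.3, 0.7, -0.6]
gripper_width: 20.0
```

```bash
cat >> st.py <<'E'
import sys
if len(sys.argv)>1:
    for n in ["side","wrist","top"]:
        f=grab_frame(n);cv2.imwrite(f"pics/{n}{sys.argv[1]}.png",f["pixels"]);pickle.dump(f,open(n+sys.argv[1]+".pkl","wb"))
    crop(load("side"+sys.argv[1]),200,100,340,200,5,f"side{sys.argv[1]}c.png")
E
python3 st.py 10
```

```text
clock 15.8 a -110.23 b 4.91 z 229.26 Fa -0.1 Fb -0.7 Fz -0.6 Mz -0.03 w 20.0
(np.float64(-53.73672764167648), [[0.0003, -0.05, -0.0005], [-0.0002, -0.0, 0.0001]])
```

View pics/side10c.png

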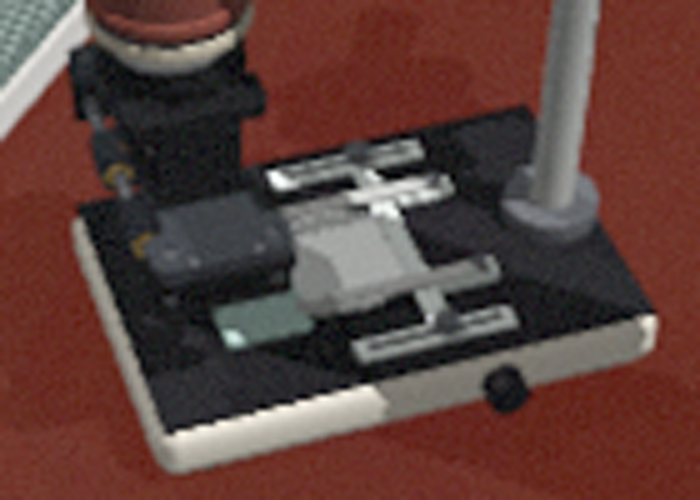

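View pics/wrist10.png

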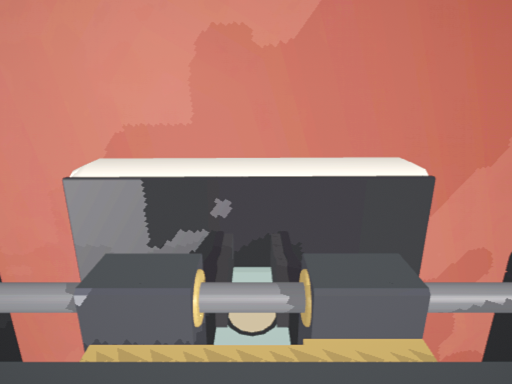

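View pics/top10.png

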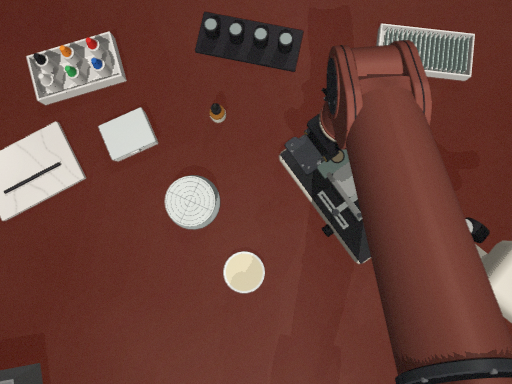

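Run:
```python
from h import *
f=load("wrist10"); p=onz(f,252,267,51); q=p[:2]-O0; print("near edge a,b",q@EX,q@EY)
f=load("top10"); d=f["depth"];T=np.array(f["T"]); H,W=d.shape; uu,vv=np.meshgrid(np.arange(W),np.arange(H))
c=np.stack([(uu-f["cx"])/f["fx"]*d,-(vv-f["cy"])/f["fy"]*d,-d],-1); P=c@T[:3,:3].T+T[:3,3]
for v in (100,140,180,220,260,300,340,365):
    m=(P[v,:,2]>420)&(d[v]>0); q=P[v][m]; u=uu[v][m]
    k=q[:,2].argmax(); print(v,u[0],u[-1],"left",q[0].round(),"top",q[k].round(),"right",q[-1].round())
```

```text
near edge a,b -101.80257355168098 5.076552909898735
100 333 431 left [659.  -6. 424.] top [636. -54. 498.] right [ 640. -104.  485.]
140 339 434 left [607. -13. 426.] top [585. -61. 528.] right [591. -99. 503.]
180 354 450 left [549. -18. 486.] top [542. -67. 552.] right [ 546. -106.  523.]
220 363 465 left [505. -22. 509.] top [504. -75. 572.] right [ 505. -106.  550.]
260 372 481 left [466. -25. 530.] top [471. -67. 590.] right [ 470. -111.  567.]
300 381 496 left [431. -28. 549.] top [441. -74. 607.] right [ 438. -112.  587.]
340 390 511 left [399. -31. 563.] top [415. -82. 622.] right [ 411. -113.  603.]
365 396 511 left [382. -31. 578.] top [400. -79. 633.] right [399. -98. 628.]
```

>>> apply_moves(deltas=[[[0.0,-0.0075,0,0,0,0,196],[0,-0.015,0,0,0,0,196],[0,-0.0225,0,0,0,0,196],[0,-0.03,0,0,0,0,196],[0,-0.0375,0,0,0,0,196],[0,-0.045,0,0,0,0,196]]])

```text
clock: 16.55
ee_pos: [675.8, -57.4, 230.2]
tool_rot: [1.353, 1.566, 0.416]
contact_force: [5.3, 4.1, -0.1]
gripper_width: 20.1
```

```bash
python3 st.py
```

```text
clock 16.55 a -103.25 b 4.33 z 230.22 Fa -6.7 Fb -0.1 Fz -0.1 Mz -0.04 w 20.1
(np.float64(-53.6521083654005), [[0.0049, -0.05, 0.0023], [0.0003, 0.0003, -0.0014]])
```

>>> apply_moves(deltas=[[[0.002,-0.0075,0,0,0,0,196],[0.003,-0.015,0.001,0,0,0,196],[0.003,-0.0225,0.002,0,0,0,196],[0.003,-0.03,0.002,0,0,0,196]]])

```text
clock: 16.95
ee_pos: [671.8, -60.3, 230.1]
tool_rot: [1.375, 1.564, 0.439]
contact_force: [6.7, 5.4, -0.5]
gripper_width: 20.4
```

```bash
python3 st.py
```

```text
clock 16.95 a -98.30 b 4.39 z 230.08 Fa -8.6 Fb -0.4 Fz -0.5 Mz -0.01 w 20.4
(np.float64(-53.608005856208806), [[0.0041, -0.05, 0.002], [0.0005, 0.0004, -0.0021]])
```

>>> apply_moves(deltas=[[[0.001,-0.0075,0,0,0,0,196],[0.002,-0.015,0.001,0,0,0,196],[0.003,-0.0225,0.001,0,0,0,196],[0.003,-0.03,0.001,0,0,0,196],[0.003,-0.0375,0.001,0,0,0,196],[0.003,-0.045,0.001,0,0,0,196],[0.003,-0.0525,0.001,0,0,0,196]]])

```text
clock: 17.65
ee_pos: [662.8, -67.6, 229.2]
tool_rot: [1.329, 1.567, 0.393]
contact_force: [5.2, 4.0, 1.2]
gripper_width: 20.2
```

```bash
python3 st.py 11
python3 - <<'E'
from h import *
rect(load("side11"),51,-110,90,-130,130,3,"side11_r.png")
E
```

```text
clock 17.65 a -86.76 b 4.93 z 229.17 Fa -6.6 Fb -0.1 Fz 1.2 Mz -0.00 w 20.2
(np.float64(-53.64927567360352), [[-0.0003, -0.05, -0.0007], [0.0003, 0.0003, -0.0013]])
```

View pics/side11_r.png

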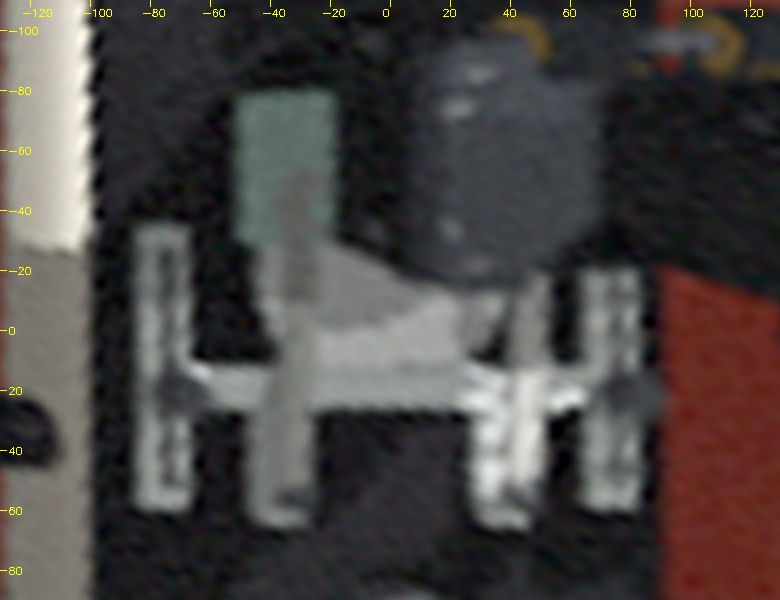

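>>> apply_moves(deltas=[[[0,-0.0075,0,0,0,0,196],[0,-0.015,0,0,0,0,196],[0,-0.0225,0,0,0,0,196],[0,-0.03,0,0,0,0,196],[0,-0.0375,0,0,0,0,196],[0,-0.045,0,0,0,0,196],[0,-0.0525,0,0,0,0,196],[0,-0.06,0,0,0,0,196]]])

```text
clock: 18.6
ee_pos: [653.2, -74.8, 229.2]
tool_rot: [1.304, 1.566, 0.368]
contact_force: [5.9, 4.4, 0.4]
gripper_width: 19.9
```

```bash
python3 st.py
```

```text
clock 18.6 a -74.76 b 5.00 z 229.18 Fa -7.3 Fb -0.1 Fz 0.4 Mz -0.02 w 19.9
(np.float64(-53.652034023616665), [[-0.0003, -0.05, -0.0011], [0.0003, 0.0004, -0.0013]])
```

>>> apply_moves(deltas=[[[0,-0.0075,0,0,0,0,196],[0,-0.015,0,0,0,0,196],[0,-0.0225,0,0,0,0,196],[0,-0.03,0,0,0,0,196],[0,-0.0375,0,0,0,0,196],[0,-0.045,0,0,0,0,196],[0,-0.0525,0,0,0,0,196],[0,-0.06,0,0,0,0,196]]])

```text
clock: 19.4
ee_pos: [643.5, -81.9, 229.2]
tool_rot: [1.293, 1.567, 0.356]
contact_force: [5.1, 4.7, 1.4]
gripper_width: 20.3
```

```bash
python3 st.py 12
python3 - <<'E'
from h import *
rect(load("side12"),51,-90,70,-130,130,3,"side12_r.png")
rect(load("top12"),51,-90,70,-130,130,3,"top12_r.png")
E
```

```text
clock 19.4 a -62.74 b 5.02 z 229.15 Fa -6.9 Fb -0.8 Fz 1.4 Mz 0.00 w 20.3
(np.float64(-53.65365098134041), [[-0.0004, -0.05, -0.0011], [0.0003, 0.0004, -0.0013]])
```

View pics/side12_r.png

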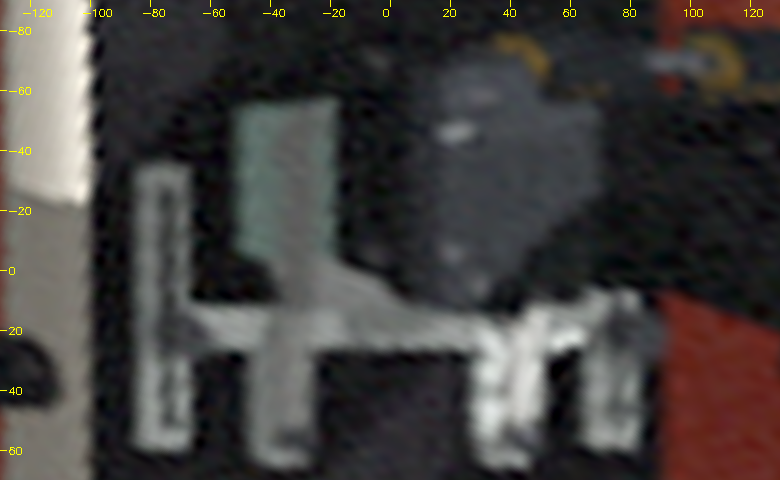

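View pics/top12.png

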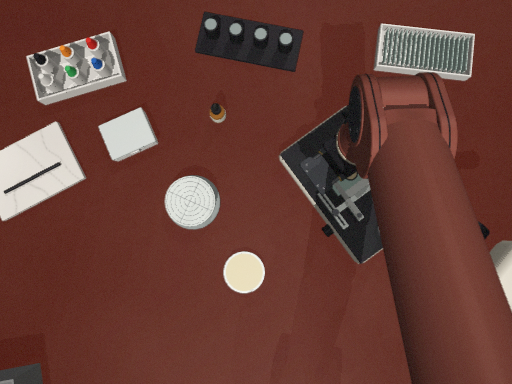

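>>> apply_moves(deltas=[[[0,-0.0075,0,0,0,0,196],[0,-0.015,0,0,0,0,196],[0,-0.0225,0,0,0,0,196],[0,-0.03,0,0,0,0,196],[0,-0.0375,0,0,0,0,196],[0,-0.045,0,0,0,0,196],[0,-0.0525,0,0,0,0,196]]])

```text
clock: 20.25
ee_pos: [635.1, -88.1, 229.1]
tool_rot: [1.283, 1.567, 0.346]
contact_force: [5.7, 4.6, 1.6]
gripper_width: 19.8
```

```bash
python3 st.py
```

```text
clock 20.25 a -52.25 b 5.05 z 229.13 Fa -7.3 Fb -0.4 Fz 1.6 Mz 0.02 w 19.8
(np.float64(-53.65084033161522), [[-0.0006, -0.05, -0.0013], [0.0003, 0.0004, -0.0013]])
```

>>> apply_moves(deltas=[[[0,-0.004,0,0,0,0,196],[0,-0.008,0,0,0,0,196],[0,-0.012,0,0,0,0,196],[0,-0.016,0,0,0,0,196],[0,-0.02,0,0,0,0,196]]])

```text
clock: 20.75
ee_pos: [631.7, -90.7, 229.1]
tool_rot: [1.247, 1.567, 0.31]
contact_force: [3.1, 1.9, 2.1]
gripper_width: 20.0
```

```bash
python3 st.py
```

```text
clock 20.75 a -47.97 b 5.11 z 229.09 Fa -3.6 Fb 0.3 Fz 2.1 Mz -0.03 w 20.0
(np.float64(-53.66157197025286), [[-0.0007, -0.05, -0.0016], [0.0002, 0.0004, -0.001]])
```

>>> apply_moves(deltas=[[[0,-0.002,0,0,0,0,196],[0,-0.004,0,0,0,0,196],[0,-0.006,0,0,0,0,196],[0,-0.008,0,0,0,0,196]]])

```text
clock: 21.15
ee_pos: [629.8, -92.2, 228.3]
tool_rot: [1.395, 1.569, 0.458]
contact_force: [5.7, 3.3, 1.1]
gripper_width: 19.9
```

```bash
python3 st.py
```

```text
clock 21.15 a -45.56 b 5.24 z 228.32 Fa -6.6 Fb 0.7 Fz 1.1 Mz 0.02 w 19.9
(np.float64(-53.698667050577434), [[-0.0045, -0.05, -0.0022], [0.0, 0.0001, -0.0004]])
```

>>> apply_moves(deltas=[[[-0.003,-0.002,0,0,0,0,196],[-0.004,-0.004,0,0,0,0,196],[-0.004,-0.004,0,0,0,0,196]]])

```text
clock: 21.45
ee_pos: [629.6, -92.3, 229.2]
tool_rot: [1.362, 1.568, 0.425]
contact_force: [6.0, 3.9, 0.3]
gripper_width: 19.8
```

```bash
python3 st.py 13
python3 - <<'E'
from h import *
rect(load("side13"),51,-90,70,-130,130,3,"side13_r.png")
E
```

```text
clock 21.45 a -45.31 b 5.14 z 229.18 Fa -7.2 Fb 0.4 Fz 0.3 Mz 0.02 w 19.8
(np.float64(-53.674456389714244), [[-0.0002, -0.05, -0.0017], [0.0001, 0.0002, -0.0008]])
```

View pics/side13_r.png

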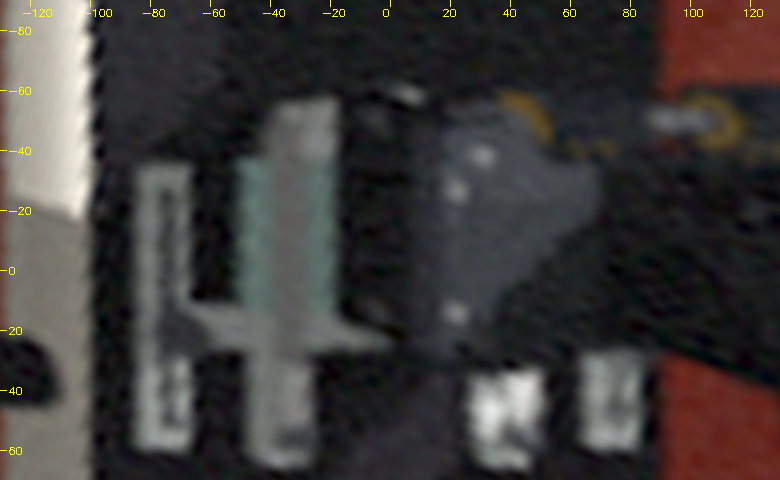

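>>> apply_moves(deltas=[[[0,-0.002,0,0,0,0,196],[0,-0.004,0,0,0,0,196],[0,-0.006,0,0,0,0,196],[0,-0.006,0,0,0,0,196]]])

```text
clock: 22.0
ee_pos: [629.1, -92.5, 229.4]
tool_rot: [1.329, 1.566, 0.393]
contact_force: [9.6, 5.4, -1.5]
gripper_width: 20.1
```

```bash
python3 st.py
```

```text
clock 22.0 a -44.85 b 5.02 z 229.42 Fa -10.9 Fb 1.3 Fz -1.5 Mz 0.03 w 20.1
(np.float64(-53.64539639218838), [[0.0009, -0.05, -0.0011], [0.0003, 0.0003, -0.0014]])
```

>>> apply_moves(deltas=[[[0,0.01,0,0,0,0,196],[0,0.04,0,0,0,0,196],[0,0.1,0,0,0,0,196],[-0.1,0.2,0,0,0,0,196],[-0.3,0.35,0,0,0,0,196],[-0.5,0.35,0,0,0,0,196],[-0.5,0.35,0,0,0,0,196]]])

```text
clock: 22.7
ee_pos: [686.5, -51.1, 335.1]
tool_rot: [0.916, 1.562, -0.02]
contact_force: [0.7, 0.6, 0.4]
gripper_width: 20.0
```

```bash
python3 st.py 14
python3 - <<'E'
from h import *
rect(load("side14"),51,-90,70,-130,130,3,"side14_r.png")
rect(load("wrist14"),51,-90,70,-130,130,3,"wrist14_r.png")
crop(load("side14"),220,120,330,190,7,"side14d.png")
E
```

```text
clock 22.7 a -115.60 b 5.66 z 335.07 Fa -0.9 Fb -0.0 Fz 0.4 Mz 0.04 w 20.0
(np.float64(-53.651548385868445), [[0.5289, -0.0536, -0.0071], [0.0003, 0.0017, -0.0022]])
```

View pics/side14_r.png

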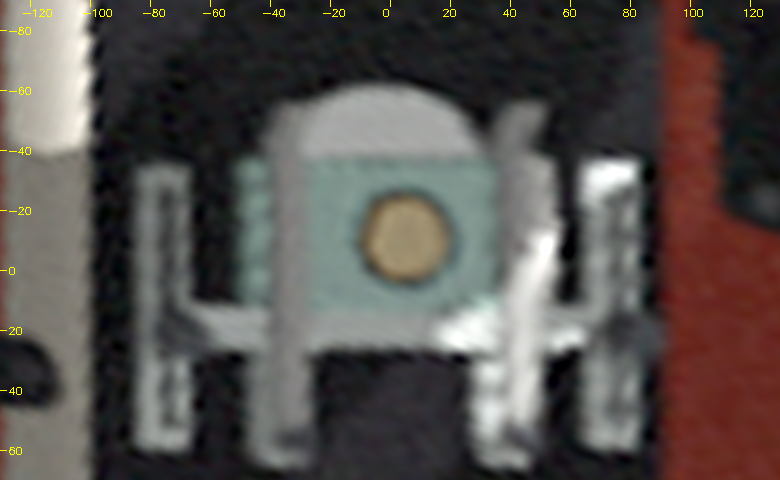

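View pics/side14d.png

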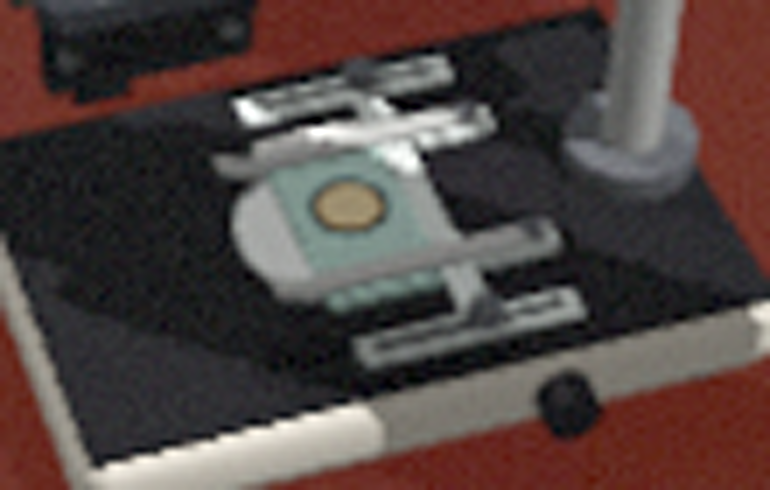

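View pics/wrist14.png

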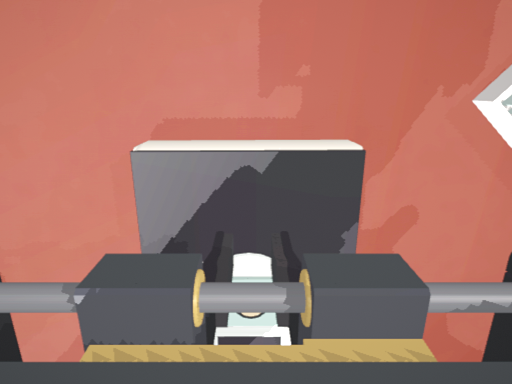

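Run:
```python
from rig import ctrl
from h import *
s=ctrl.state(); print(deltas(s,loc2w(-85,45,335),36.3))
```

```text
(np.float64(-53.73571886003569), [[-0.0347, -0.1393, 0.1979], [-0.5002, -0.0004, 0.0002]])
```

>>> apply_moves(deltas=[[[0,-0.03,0.05,-0.045,0,0,196],[0,-0.06,0.1,-0.09,0,0,196],[0,-0.1,0.15,-0.135,0,0,196],[0,-0.14,0.2,-0.18,0,0,196],[0,-0.14,0.2,-0.225,0,0,196],[0,-0.14,0.2,-0.27,0,0,196],[0,-0.14,0.2,-0.315,0,0,196],[0,-0.14,0.2,-0.36,0,0,196]]])

```text
clock: 23.65
ee_pos: [684.8, -101.6, 326.7]
tool_rot: [2.863, 1.567, 3.062]
contact_force: [-0.1, 0.3, 0.1]
gripper_width: 20.0
```

>>> apply_moves(deltas=[[[0,0,0,-0.045,0,0,196],[0,0,0,-0.09,0,0,196],[0,0,0,-0.135,0,0,196],[0,0,0,-0.14,0,0,196],[0,0,0,-0.14,0,0,196]]])

```text
clock: 24.15
ee_pos: [685.0, -101.6, 327.5]
tool_rot: [2.291, 1.569, 2.921]
contact_force: [-0.8, 0.5, 0.4]
gripper_width: 20.1
```

```bash
python3 st.py 15
python3 - <<'E'
from h import *
rect(load("wrist15"),51,-90,40,-75,75,5,"wrist15_r.png")
f=load("wrist15");
E
```

```text
clock 24.15 a -84.54 b 45.43 z 327.46 Fa 0.4 Fb -0.9 Fz 0.4 Mz -0.01 w 20.1
(np.float64(36.071300000910476), [[0.4917, 0.2021, -0.0501], [0.4987, -0.0008, -0.0001]])
```

View pics/wrist15.png

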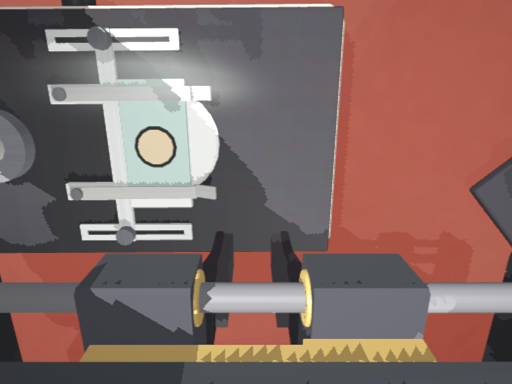

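View pics/wrist15_r.png

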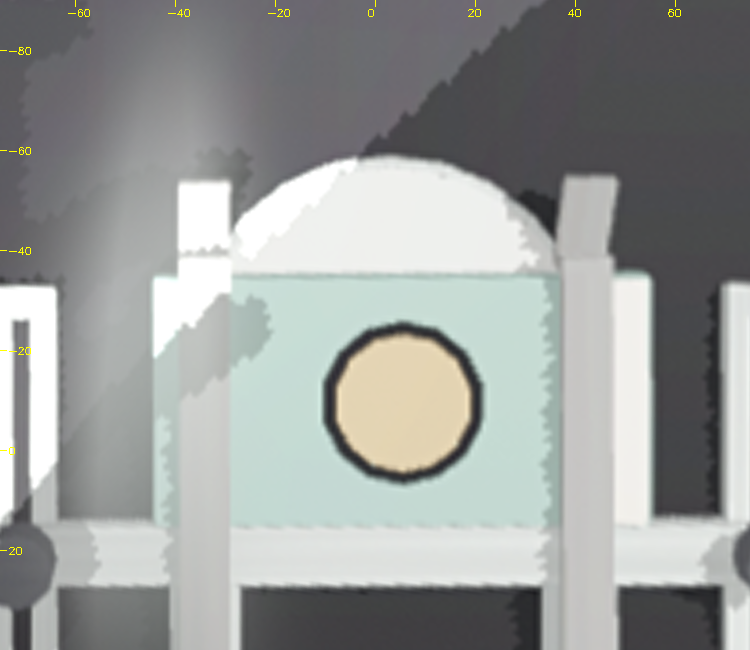

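Run:
```python
from h import *
def cloud(n):
    f=load(n); d=f["depth"];T=np.array(f["T"]); H,W=d.shape; uu,vv=np.meshgrid(np.arange(W),np.arange(H))
    c=np.stack([(uu-f["cx"])/f["fx"]*d,-(vv-f["cy"])/f["fy"]*d,-d],-1); P=c@T[:3,:3].T+T[:3,3]; q=(P[...,:2]-O0)
    return q@EX,q@EY,P[...,2],d>0
for n in ["wrist8","wrist15"]:
    a,b,z,ok=cloud(n)
    for a0 in (-52,-47,-43,-39,-35,-30,-20,-10,0):
        r=[]
        for b0 in (-34,43.2,5,-70):
            m=ok&(abs(a-a0)<1.5)&(abs(b-b0)<2.5); r.append(round(float(np.median(z[m])),2) if m.any() else None)
        print(n,a0,"clipA,clipB,mid,stage",r)
```

```text
wrist8 -52 clipA,clipB,mid,stage [55.44, 55.36, 133.07, 44.57]
wrist8 -47 clipA,clipB,mid,stage [201.54, 52.93, 182.08, 44.58]
wrist8 -43 clipA,clipB,mid,stage [202.41, 51.2, 45.07, 44.74]
wrist8 -39 clipA,clipB,mid,stage [202.17, 51.89, 45.17, 44.7]
wrist8 -35 clipA,clipB,mid,stage [202.48, None, 45.31, 44.67]
wrist8 -30 clipA,clipB,mid,stage [202.1, None, 45.15, 47.81]
wrist8 -20 clipA,clipB,mid,stage [195.7, None, 45.3, 47.9]
wrist8 -10 clipA,clipB,mid,stage [54.03, 53.74, 45.34, 47.63]
wrist8 0 clipA,clipB,mid,stage [53.82, 53.74, 45.02, 47.9]
wrist15 -52 clipA,clipB,mid,stage [55.49, 55.6, 229.44, 44.66]
wrist15 -47 clipA,clipB,mid,stage [53.29, 53.26, 229.78, 44.76]
wrist15 -43 clipA,clipB,mid,stage [51.43, 51.78, 230.43, 44.6]
wrist15 -39 clipA,clipB,mid,stage [50.73, 50.89, 45.07, 44.83]
wrist15 -35 clipA,clipB,mid,stage [53.77, 53.82, 45.96, 44.61]
wrist15 -30 clipA,clipB,mid,stage [53.86, 53.82, 50.92, 47.9]
wrist15 -20 clipA,clipB,mid,stage [53.6, 53.6, 51.16, 48.09]
wrist15 -10 clipA,clipB,mid,stage [53.72, 53.76, 51.06, 47.91]
wrist15 0 clipA,clipB,mid,stage [53.95, 54.13, 51.36, 47.99]
```

Run:
```python
from rig import job
print(job.sign_off())
```

```text
the job is handed in; nothing more can be done
None
```

The job is done and handed in at about 24 s of the 61 s. I gripped the slide across its width on the turntable and laid it flat about 6 mm in front of the clips. After letting go, I pushed it in slowly with the two partly open fingertips against its near edge.

**Last checks**
- **Seating:** the slide meets the stop bar. Near edge and bar face are 50 mm apart, and pushing further raised the force with almost no motion.
- **Clips:** both leaves are flat, about 53.8 mm along their length, and the tips are as high as before the slide went in (about 55.5 mm). Both noses have dropped behind the near edge.
- **Level and centring:** the top of the slide reads 51 mm from front to back along its middle, so it lies level. The cell is within about 1.5 mm of midway between the clips.
- **Other objects:** the bottle, dish and slide box looked unmoved in the last overhead picture, taken late in the push. I did not measure them. The gripper was clear of everything at hand-in.

**Forces:** the highest push I read was about 11 N, against the bar, and about 7 to 9 N going under the clips. Forces were only read at the end of each move, so brief peaks between readings would not show.

**What disagreed**
- On the first descent the fingertips pressed on the turntable disc with about 17 N before I backed off 1 mm.
- The side camera put the stage 3 to 4 mm further over sideways than the other two, so I relied on the top and wrist views there.

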